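# Hang the bookends away behind the safety-catch door

### The arm

A 6-joint arm with a two-finger parallel gripper is mounted at the origin on the work surface. World frame = base frame: x ahead of the robot, y to its left, z up, the work surface at z = 0. Lengths are in m, angles in rad, forces in N, time in s.
With the tool pointing down it reaches from about 0.425 to 0.95 m from the base axis. Payload 3.5 kg.
Tool frame: the origin (TCP) lies between the finger pads; the fingertips stand 14 mm ahead of it and the grasp point (between the pads) lies 5 mm behind it (ctrl.tip_extent is the distance from the TCP to the fingertips, in m); x points along the fingers, z is the direction in which the jaws open and shut, and the axes are right-handed (so a half turn about x gives the same grasp; the last joint's range is limited). The gripper opens to 85 mm and grips with 20 to 120 N. Pads are 22 mm wide; open, the fingers measure 114 mm over their backs; the gripper's body (76 mm by 85 mm) begins 54 mm behind the grasp point. The pads swing forward as they close: fully open they stand 13 mm farther back than shut.
Start: joints at [-1.452, 0.286, 1.577, -0, 1.279, -0.15], TCP at [0.179, -0.651, 0.245] pointing down, gripper open.
Joint ranges: [-2.77, 2.77], [-0.9, 2.22], [0.21, 2.48], [-1.53, 4.67], [0.24, 2.81], [-2.84, 2.84]. Speed limits (rad/s): [2.79, 2.79, 3.14, 3.14, 3.14, 3.14].

### API

Orientations are given as a unit quaternion [x, y, z, w].
In Python, from plant import ctrl gives the robot as it stands.
- The arm moves only by the tool move_arm, never from a script. Its argument "commands" is one flat list of numbers, 4 for each row, row after row: the shift along the tool's x, y, z in units of 25 mm (1.0 is 25 mm), then the turn about the tool's x in units of 5 degrees (1.0 is 5 degrees). A call has 1 to 20 rows; each row shifts and turns the commanded pose from where the row before left it, along the tool's axes as they then stand; what a row does not reach is not made up. A row lasts 1/8 s, in which the tool goes at most 62.5 mm and 10.7 degrees, less where a joint would pass 70% of its speed; a pose out of reach is approached as far as the arm can. A call is refused whole if a number of a shift passes 1 or a number of a turn 1, either way. A call with a gripper value outside its range is refused whole. "jaw" is the finger opening in mm, from 0 to 85.4, set as the call begins (left out, the last holds). The fingers move at their own pace and stop on an object; "force" is the grip in N (left out, the last holds). Time passes only in rows, so rows that do not move let the fingers close. It gives the time, the measured TCP pose, the force and the opening at its end, in the units of the state.
- ctrl.get_state(): the state, without advancing time (a new reading comes with each control period).
- ctrl.read_camera(name): name is "scene" or "top"; returns the picture (384x512x3 uint8, red, green, blue); there is no depth.
- ctrl.get_calibration(name): a dict with "camera_matrix" (3x3 intrinsics, pixels), "camera_from_world" (4x4, takes a point from world to camera coordinates). Camera axes: x right, y down, z forward; pixel columns grow to the right and rows downward; lengths in m; the calibration is good to about 2 mm. A picture is of the moment at which its call begins. get_calibration takes no time and is no camera call.
- ctrl.sign_off(): hands the job in, once; it reports no verdict.
The state is a dict: "time": time; "qpos": joint angles; "dq": joint speeds; "joint_efforts": joint torques, N m; "eef_pos": TCP position; "tcp_rot": TCP orientation; "contact_force": force on the tool from outside, world axes, zero at the start; "wrist_torque": the same for the moment, N m; "opening": opening from 0.0 (shut) to 1.0 (fully open).
Only numpy, scipy, OpenCV 4.12 (cv2) and the standard library are available. Lean on these libraries where they do the work, as an engineer would, in place of code of your own. Each camera call takes 0.05 s, during which the arm holds its last target.

### The job

Put the spare plywood bookends away in the small cupboard on the shop counter: the door pulls open only a little before its hidden safety catch holds it, so press the catch down through the gap as you pull the door wide open. Hang every bookend by its eye on a peg on the inside of the open door, then push the door fully shut with all of them hanging inside. Leave the other things on the counter where they are.

Things in the scene. Friction and masses are not known exactly. Their poses are not given: they have to be found in the camera images.
- cupboard: Small dark-wood counter cupboard, fixed, 280 wide (its y), 150 deep (its x), 220 mm high; origin at the centre of its underside, its front looks along its -x. A top and walls 12 mm thick; the top's front edge has a rail 12 deep, 18 mm high, hanging down to 202 mm above the counter.
- hinge (a point): Point on the door's vertical hinge axis, 220 mm above the counter, in the plane of the cupboard's front and of the door's inner face, 130 mm to the cupboard's +y side of its middle. Axes as cupboard; does not move with the door.
- door (a joint): Door angle, rad: 0 shut, opens to 1.9. Panel 260 mm wide, from 10 to 220 mm high; outer face 15 mm in front of the inner. Runs from the hinge to the cupboard's -y; its free edge swings out to the cupboard's -x. Stays where it is left (friction about 0.12 N m). Until the catch is pressed it opens only to about 0.21 rad, leaving a gap of about 45 mm at the catch.
- handle (a point): Middle of the steel bar handle on the door's outer face: horizontal bar 80 mm long, 11 mm thick, 35 mm off the face, 150 mm from the hinge axis and 30 mm below the top of the door. Axes of the door: x inward (into the cupboard when shut), y from the free edge towards the hinge, z up. Moves with the door.
- catch (a joint): Safety catch angle, rad: 0 up, 0.5 fully pressed down (sprung, 3 to 6 N at the pad). White plastic arm 18 wide, 85 mm long, on the door's inner face 215 mm from the hinge axis, reaching level inward, its top 21 mm below the door's top. A tooth 58 mm from the door hooks behind the cupboard's front rail and clears it beyond about 0.15; it snaps back when the door is pushed shut.
- catch_pad (a point): Point on the catch arm's upper side, 25 mm from the door's inner face, where a fingertip coming down through the gap can press it. Moves with the door and the arm.
- peg1 (a point): Root of peg 1 on the door's inner face, 50 mm from the hinge axis, 155 mm above the counter. Axes of the door: x inward (along which the peg points), y towards the hinge, z up. The steel peg is 8 mm thick, 55 mm long, rising 12 degrees towards its tip (tip 54 mm out, 11 mm above the root). Moves with the door.
- peg2 (a point): Root of peg 2 on the door's inner face, 108 mm from the hinge axis, 155 mm above the counter. Axes of the door: x inward (along which the peg points), y towards the hinge, z up. The steel peg is 8 mm thick, 55 mm long, rising 12 degrees towards its tip (tip 54 mm out, 11 mm above the root). Moves with the door.
- peg3 (a point): Root of peg 3 on the door's inner face, 166 mm from the hinge axis, 155 mm above the counter. Axes of the door: x inward (along which the peg points), y towards the hinge, z up. The steel peg is 8 mm thick, 55 mm long, rising 12 degrees towards its tip (tip 54 mm out, 11 mm above the root). Moves with the door.
- bookend1: L-shaped plywood bookend, 140 g: upright plate 46 wide (its y), 8 thick (its x), 110 mm high, with a foot 60 long, 8 mm thick that reaches to its +x at the bottom. Origin at the middle of the plate's underside. May be absent.
- bookend1_eye (a point): Centre of the 20 mm square eye (hole) through the plate of bookend1, 70 mm above its underside, 40 mm below its top; axes as its body.
- bookend2: L-shaped plywood bookend, 140 g: upright plate 46 wide (its y), 8 thick (its x), 110 mm high, with a foot 60 long, 8 mm thick that reaches to its +x at the bottom. Origin at the middle of the plate's underside. May be absent.
- bookend2_eye (a point): Centre of the 20 mm square eye (hole) through the plate of bookend2, 70 mm above its underside, 40 mm below its top; axes as its body.
- bookend3: L-shaped plywood bookend, 140 g: upright plate 46 wide (its y), 8 thick (its x), 110 mm high, with a foot 60 long, 8 mm thick that reaches to its +x at the bottom. Origin at the middle of the plate's underside. May be absent.
- bookend3_eye (a point): Centre of the 20 mm square eye (hole) through the plate of bookend3, 70 mm above its underside, 40 mm below its top; axes as its body.
- die: Bystander: white die, 30 mm. Leave it where it is.
- deck: Bystander: flat black card box 68 x 95 x 22 mm. Leave it where it is.
- mug: Bystander: white mug, 80 across, 90 mm high. Leave it where it is.
- tin: Bystander: metal tin 70 across, 70 mm high. Leave it where it is.
- brush: Bystander: lying hand brush, origin at its underside. Leave it where it is.

How it is judged:
On the way, in this order (a step that is already met when the one before it is completed fails the run):
1. the catch is held down while the door is pulled past it (value of joint catch above 0.1 rad and value of joint door above 0.23 rad).
2. the door is wide open (over 1 rad) (value of joint door above 1 rad), for 0.2 s.
3. every bookend hangs by its eye on a peg of the open door, let go (((x of bookend1_eye in the frame of peg1 between 0 and 0.055 m and y of bookend1_eye in the frame of peg1 between -0.014 and 0.014 m and z of bookend1_eye in the frame of peg1 between -0.022 and 0.018 m) or (x of bookend1_eye in the frame of peg2 between 0 and 0.055 m and y of bookend1_eye in the frame of peg2 between -0.014 and 0.014 m and z of bookend1_eye in the frame of peg2 between -0.022 and 0.018 m) or (x of bookend1_eye in the frame of peg3 between 0 and 0.055 m and y of bookend1_eye in the frame of peg3 between -0.014 and 0.014 m and z of bookend1_eye in the frame of peg3 between -0.022 and 0.018 m)) and ((x of bookend2_eye in the frame of peg1 between 0 and 0.055 m and y of bookend2_eye in the frame of peg1 between -0.014 and 0.014 m and z of bookend2_eye in the frame of peg1 between -0.022 and 0.018 m) or (x of bookend2_eye in the frame of peg2 between 0 and 0.055 m and y of bookend2_eye in the frame of peg2 between -0.014 and 0.014 m and z of bookend2_eye in the frame of peg2 between -0.022 and 0.018 m) or (x of bookend2_eye in the frame of peg3 between 0 and 0.055 m and y of bookend2_eye in the frame of peg3 between -0.014 and 0.014 m and z of bookend2_eye in the frame of peg3 between -0.022 and 0.018 m)) and ((x of bookend3_eye in the frame of peg1 between 0 and 0.055 m and y of bookend3_eye in the frame of peg1 between -0.014 and 0.014 m and z of bookend3_eye in the frame of peg1 between -0.022 and 0.018 m) or (x of bookend3_eye in the frame of peg2 between 0 and 0.055 m and y of bookend3_eye in the frame of peg2 between -0.014 and 0.014 m and z of bookend3_eye in the frame of peg2 between -0.022 and 0.018 m) or (x of bookend3_eye in the frame of peg3 between 0 and 0.055 m and y of bookend3_eye in the frame of peg3 between -0.014 and 0.014 m and z of bookend3_eye in the frame of peg3 between -0.022 and 0.018 m)) and value of joint door above 0.5 rad and contact force between the fingers and bookend1 below 0.2 N and contact force between the fingers and bookend2 below 0.2 N and contact force between the fingers and bookend3 below 0.2 N), for 0.3 s.
At the end, for the whole second after the job is handed in: The door is shut (under 0.04 rad) with the catch up (under 0.06 rad), and each bookend present hangs at rest on a peg inside it: its eye's centre within 14 mm sideways of a peg, between the peg's root and tip, at the peg's height (22 mm below to 18 mm above its root) (((x of bookend1_eye in the frame of peg1 between 0 and 0.055 m and y of bookend1_eye in the frame of peg1 between -0.014 and 0.014 m and z of bookend1_eye in the frame of peg1 between -0.022 and 0.018 m) or (x of bookend1_eye in the frame of peg2 between 0 and 0.055 m and y of bookend1_eye in the frame of peg2 between -0.014 and 0.014 m and z of bookend1_eye in the frame of peg2 between -0.022 and 0.018 m) or (x of bookend1_eye in the frame of peg3 between 0 and 0.055 m and y of bookend1_eye in the frame of peg3 between -0.014 and 0.014 m and z of bookend1_eye in the frame of peg3 between -0.022 and 0.018 m)) and ((x of bookend2_eye in the frame of peg1 between 0 and 0.055 m and y of bookend2_eye in the frame of peg1 between -0.014 and 0.014 m and z of bookend2_eye in the frame of peg1 between -0.022 and 0.018 m) or (x of bookend2_eye in the frame of peg2 between 0 and 0.055 m and y of bookend2_eye in the frame of peg2 between -0.014 and 0.014 m and z of bookend2_eye in the frame of peg2 between -0.022 and 0.018 m) or (x of bookend2_eye in the frame of peg3 between 0 and 0.055 m and y of bookend2_eye in the frame of peg3 between -0.014 and 0.014 m and z of bookend2_eye in the frame of peg3 between -0.022 and 0.018 m)) and ((x of bookend3_eye in the frame of peg1 between 0 and 0.055 m and y of bookend3_eye in the frame of peg1 between -0.014 and 0.014 m and z of bookend3_eye in the frame of peg1 between -0.022 and 0.018 m) or (x of bookend3_eye in the frame of peg2 between 0 and 0.055 m and y of bookend3_eye in the frame of peg2 between -0.014 and 0.014 m and z of bookend3_eye in the frame of peg2 between -0.022 and 0.018 m) or (x of bookend3_eye in the frame of peg3 between 0 and 0.055 m and y of bookend3_eye in the frame of peg3 between -0.014 and 0.014 m and z of bookend3_eye in the frame of peg3 between -0.022 and 0.018 m)) and value of joint door below 0.04 rad and value of joint catch below 0.06 rad and linear speed of each of bookend1, bookend2, bookend3 below 0.03 m/s); the robot touches nothing.
It fails at once if a bystander is moved by more than 5 cm (distance of any of die, deck, mug, tin, brush from where it was at the start of the episode above 0.05 m).
Of bookend1, bookend2, bookend3 only 2 to 3 are there at a start; the rules pass over those that are not, and their reading is None.
At some moment in a run one of bookend1, bookend2, bookend3 may be knocked a few centimetres aside while the robot is not near it.
It also fails if it takes over 210 s, if anything falls off the work surface, if the arm or the gripper's body presses on something with over 40 N, if the wrist force passes 120 N, or if a joint passes its speed limit or range.

## Working session

There is one attempt and no reset: what is moved stays moved. The work goes in short steps, Python scripts to look and compute and a tool call to move; the robot and the scene stay as the last step left them, time stands still between calls to the robot, and variables do not carry over. Pictures are saved under pics/ and viewed, and the job is handed in when it is done.

Besides the shell and the picture viewer there is one more tool, called after "Emit:" as name(argument=value, ...) on one line, values as JSON. move_arm: Moves the arm, as the interface text tells. Its arguments: {"type":"object","properties":{"commands":{"type":"array"},"jaw":{"type":"number"},"force":{"type":"number"}},"required":["commands"]}

```bash
ls -la; mkdir -p pics
python3 - <<'E'
from plant import ctrl
import cv2
print(ctrl.get_state())
for n in("scene","top"):
    im=ctrl.read_camera(n); cv2.imwrite(f"pics/{n}0.png",im[:,:,::-1]); c=ctrl.get_calibration(n); print(n,c)
print(ctrl.tip_extent, [a for a in dir(ctrl) if a[0]!='_'])
E
```

```text
total 12
drwxr-xr-x  3 agent agent 4096 Dec  6 08:33 .
drwxr-xr-x 23 root  root  4096 Dec  6 08:33 ..
drwxr-xr-x  2 agent agent 4096 Dec  6 08:33 pics
{'time': 0.0, 'qpos': array([-1.45200461e+00,  2.87183994e-01,  1.57818466e+00, -1.18619512e-05,
        1.27859604e+00, -1.50034672e-01]), 'dq': array([ 0.00078036,  0.00061466, -0.00125784, -0.00053142, -0.00136544,
        0.00078447]), 'joint_efforts': array([-2.12762811e-04, -4.05977011e+01, -2.92628753e+01, -1.80180346e-04,
        5.79635191e-03,  5.33173505e-06]), 'eef_pos': array([ 0.17920832, -0.65012564,  0.24393077]), 'tcp_rot': array([ 0.4290838 ,  0.56308138, -0.42788499,  0.56190826]), 'contact_force': array([-0.86220254, -1.24380862,  0.23133891]), 'wrist_torque': array([ 0.00551788, -0.03376484,  0.02092075]), 'opening': 0.9992570446509079}
scene {'camera_matrix': array([[447.24972837,   0.        , 262.46513992],
       [  0.        , 447.24972837, 196.40938644],
       [  0.        ,   0.        ,   1.        ]]), 'camera_from_world': array([[ 6.72861197e-01,  7.39767985e-01, -1.06660954e-03,
        -2.92413532e-01]
[... 193 characters left out ...]
00,  0.00000000e+00,  0.00000000e+00,
         1.00000000e+00]])}
top {'camera_matrix': array([[471.66025277,   0.        , 255.87135054],
       [  0.        , 471.66025277, 192.65601609],
       [  0.        ,   0.        ,   1.        ]]), 'camera_from_world': array([[ 8.49148448e-03, -9.99963930e-01,  1.80526057e-04,
        -8.20608104e-02],
       [-9.82769608e-01, -8.37880829e-03, -1.84644773e-01,
         5.38964715e-01],
       [ 1.84639626e-01,  1.39049270e-03, -9.82805309e-01,
         1.43166181e+00],
       [ 0.00000000e+00,  0.00000000e+00,  0.00000000e+00,
         1.00000000e+00]])}
0.014 ['Unreachable', 'get_calibration', 'get_state', 'read_camera', 'sign_off', 'tip_extent']
```

View pics/scene0.png

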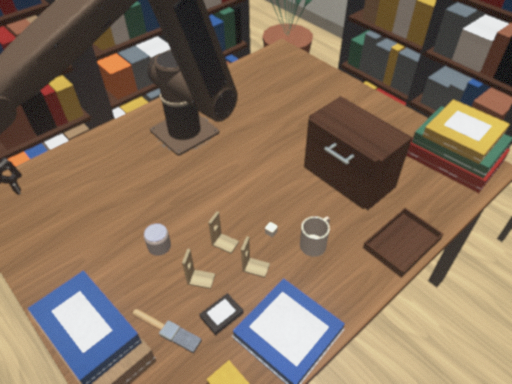

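View pics/top0.png

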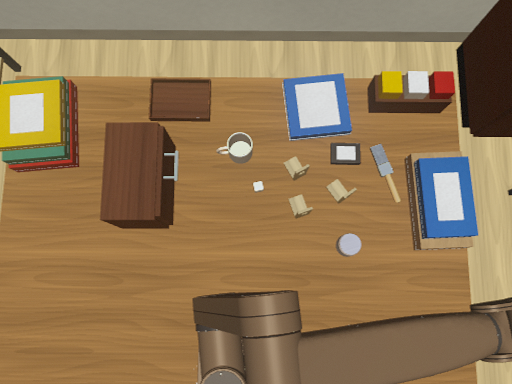

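```bash
cat > h.py <<'E'
from plant import ctrl
import numpy as np, cv2
from scipy.spatial.transform import Rotation as R
C={n:ctrl.get_calibration(n) for n in("scene","top")}
def proj(n,p):
    p=np.atleast_2d(p);c=C[n];T=c["camera_from_world"];q=p@T[:3,:3].T+T[:3,3];u=q@c["camera_matrix"].T;return u[:,:2]/u[:,2:]
def ray(n,uv):
    c=C[n];T=c["camera_from_world"];d=np.linalg.inv(c["camera_matrix"])@[uv[0],uv[1],1];return -T[:3,:3].T@T[:3,3],T[:3,:3].T@d
def onz(n,uv,z):
    o,d=ray(n,uv);return o+d*(z-o[2])/d[2]
def tri(uvs,uvt):
    o1,d1=ray("scene",uvs);o2,d2=ray("top",uvt)
    s=np.linalg.lstsq(np.c_[d1,-d2],o2-o1,rcond=None)[0];a=o1+d1*s[0];b=o2+d2*s[1];return (a+b)/2,np.linalg.norm(a-b)
def snap(n,name,box=None,k=1):
    im=ctrl.read_camera(n)[:,:,::-1].copy();cv2.imwrite(f"pics/{name}_raw.png",im);
    crop(f"pics/{name}_raw.png",f"pics/{name}.png",box,k);return im
def crop(src,dst,box,k):
    im=cv2.imread(src)
    if box: x0,y0,x1,y1=box; im=im[y0:y1,x0:x1]
    im=cv2.resize(im,None,fx=k,fy=k,interpolation=cv2.INTER_CUBIC);cv2.imwrite(dst,im)
E
python3 - <<'E'
from h import *
crop("pics/top0.png","pics/t_cup.png",(90,110,190,240),5) if 0 else crop("pics/top0.png","pics/t_cup.png",(90,110,190,235),4)
crop("pics/top0.png","pics/t_be.png",(210,120,370,260),4)
crop("pics/scene0.png","pics/s_cup.png",(290,90,420,215),4)
crop("pics/scene0.png","pics/s_be.png",(140,200,340,350),4)
E
```

```text
(no output)
```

View pics/t_cup.png

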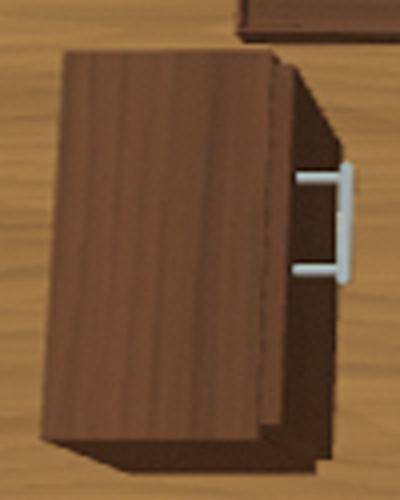

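View pics/t_be.png

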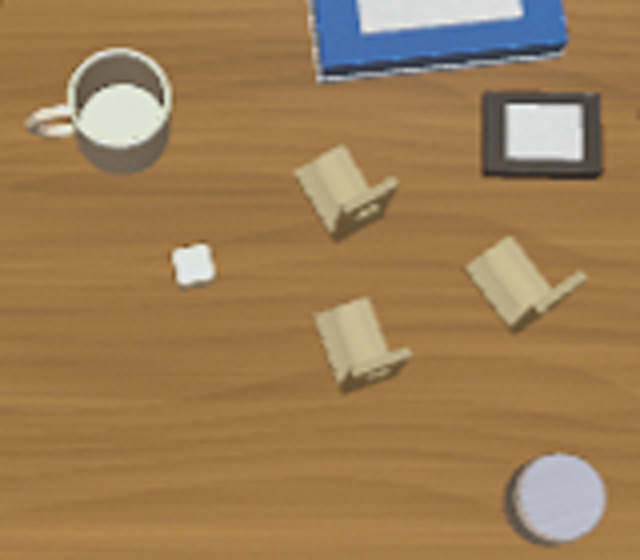

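View pics/s_cup.png

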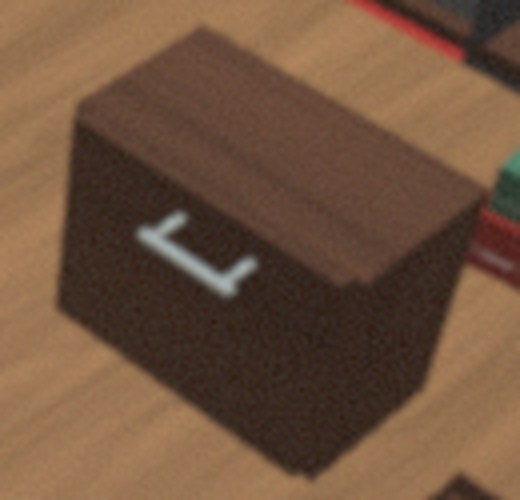

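View pics/s_be.png

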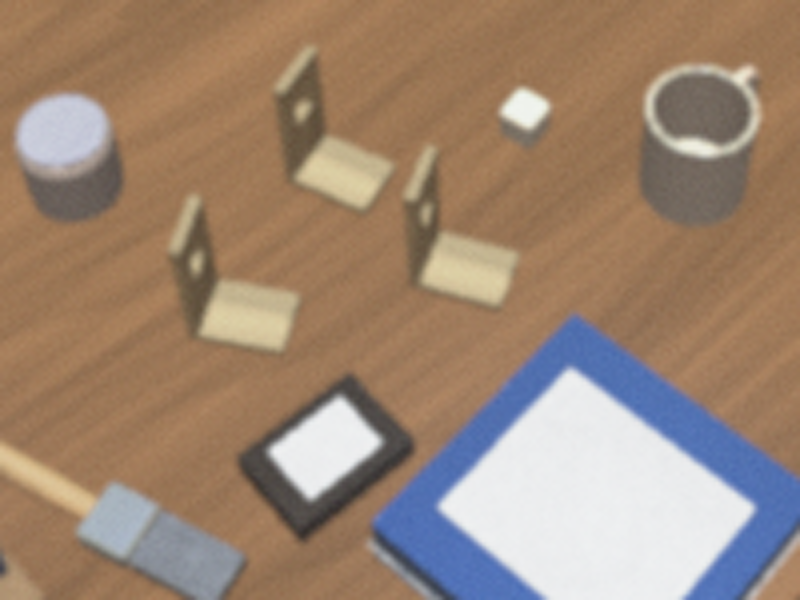

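Run:
```python
from h import *
np.set_printoptions(precision=4,suppress=True)
t=lambda x,y:(90+x/4-.375,110+y/4-.375)
for nm,p in dict(backfar=(63,50),farfront=(272,50),doorfar=(293,68),doornear=(281,426),frontnear=(260,438),backnear=(42,438)).items(): print(nm,onz("top",t(*p),.22))
s=lambda x,y:(290+x/4-.375,90+y/4-.375)
for nm,p in dict(backnear=(202,27),backfar=(490,192),frontnear=(80,105),frontfar=(362,284),doorfar=(345,284)).items(): print('s',nm,onz("scene",s(*p),.22))
print('handle',tri(s(140,232),t(347,282)),tri(s(232,292),t(347,165)))
tb=lambda x,y:(210+x/4-.375,120+y/4-.375); sb=lambda x,y:(140+x/4-.375,200+y/4-.375)
print('die',onz("top",tb(194,262),.03),'mug',onz("top",tb(120,95),.09),onz("scene",sb(701,110),.09))
print('tin',onz("top",tb(560,497),.07),'deck',onz("top",tb(542,132),.022))
```

```text
backfar [0.709  0.3538 0.22  ]
farfront [0.7103 0.2046 0.22  ]
doorfar [0.697 0.189 0.22 ]
doornear [0.4398 0.1857 0.22  ]
frontnear [0.4314 0.1997 0.22  ]
backnear [0.4301 0.3494 0.22  ]
s backnear [0.4306 0.3474 0.22  ]
s backfar [0.71   0.3502 0.22  ]
s frontnear [0.4338 0.2    0.22  ]
s frontfar [0.7072 0.2012 0.22  ]
s doorfar [0.6991 0.1923 0.22  ]
handle (array([0.5471, 0.149 , 0.1939]), np.float64(0.00026995900240430924)) (array([0.6339, 0.1528, 0.1913]), np.float64(0.0002800808706745697))
die [ 0.568  -0.0844  0.03  ] mug [ 0.688  -0.0256  0.09  ] [ 0.6843 -0.026   0.09  ]
tin [ 0.3801 -0.3636  0.07  ] deck [ 0.68   -0.3668  0.022 ]
```

```bash
cat >> h.py <<'E'
np.set_printoptions(precision=4,suppress=True)
def plan(target=None,jawdir=None,at=None):
    """units of shift along tool axes and turn; the turn (first) then shift."""
    s=ctrl.get_state();Rm=R.from_quat(s["tcp_rot"]).as_matrix()
    p=np.array(s["eef_pos"]) if at is None else np.array(at)
    print("t",round(s["time"],2),"pos",p,"toolx",Rm[:,0],"jaw",Rm[:,2],"F",s["contact_force"],"open mm",round(s["opening"]*85.4,1),"q",s["qpos"])
    if jawdir is not None:
        j=np.array([np.cos(jawdir),np.sin(jawdir),0]);b=None
        for sg in(1,-1):
            v=Rm.T@(sg*j);a=np.degrees(np.arctan2(-v[1],v[2]))  # turn about x: z->(0,-sin,cos)
            print("turn opt units",round(a/5,2), "q6 now",s["qpos"][5])
            if b is None or abs(a)<abs(b): b=a
        Rm=Rm@R.from_euler('x',b,degrees=True).as_matrix()
    if target is not None:
        d=Rm.T@(np.array(target)-p)/.025;print("shift units",d, "axes y",Rm[:,1],"z",Rm[:,2])
H=np.array([.4405,.1995]);YAW=np.radians(1.0)
def door(r,x,th):
    """world xy of point r from hinge, x inward of inner face, at door angle th"""
    a=YAW-th;d=np.array([np.cos(a),np.sin(a)]);n=np.array([-np.sin(a),np.cos(a)]);return H+r*d+x*n
E
python3 - <<'E'
from h import *
plan([.591,.151,.28],np.pi/2+YAW)
E
```

```text
t 0.1 pos [ 0.1792 -0.6502  0.2441] toolx [-0.0003  0.0021 -1.    ] jaw [ 0.2655 -0.9641 -0.0021] F [-0.6508  0.4389 -0.3403] open mm 85.4 q [-1.452   0.2871  1.578  -0.      1.2786 -0.15  ]
turn opt units -33.12 q6 now -0.14998216567736525
turn opt units 2.88 q6 now -0.14998216567736525
shift units [ -1.374   17.0282 -31.7585] axes y [ 0.9998  0.0175 -0.0002] z [ 0.0175 -0.9998 -0.0021]
```

Emit:
move_arm(commands=[-0.5,0,0,1,-0.5,0,0,1,-0.4,0,0,0.88,0,0.5,-1,0,0,0.5,-1,0,0,0.5,-1,0,0,0.5,-1,0,0,0.5,-1,0,0,0.5,-1,0,0,0.5,-1,0,0,0.5,-1,0,0,0.5,-1,0,0,0.5,-1,0,0,0.5,-1,0,0,0.5,-1,0,0,0.5,-1,0,0,0.5,-1,0,0,0.5,-1,0], jaw=32)

```text
time: 2.35
eef_pos: [0.3603, -0.2714, 0.2798]
tcp_rot: [0.496, 0.505, -0.496, 0.504]
contact_force: [0.4, 0.3, -0.4]
opening: 0.38
```

Run:
```python
from h import *
plan([.591,.151,.28],np.pi/2+YAW)
```

```text
t 2.35 pos [ 0.3603 -0.2714  0.2798] toolx [-0.0005  0.0007 -1.    ] jaw [ 0.0173 -0.9998 -0.0007] F [ 0.3839  0.3102 -0.3969] open mm 32.4 q [-0.8712 -0.2556  2.0622  0.0001  1.3358  0.6822]
turn opt units 36.0 q6 now 0.682206578806963
turn opt units -0.0 q6 now 0.682206578806963
shift units [  0.0007   9.5213 -16.7331] axes y [ 0.9998  0.0175 -0.0005] z [ 0.0175 -0.9998 -0.0007]
```

Emit:
move_arm(commands=[0,0.6,-1,0,0,0.6,-1,0,0,0.6,-1,0,0,0.6,-1,0,0,0.6,-1,0,0,0.6,-1,0,0,0.6,-1,0,0,0.6,-1,0,0,0.6,-1,0,0,0.6,-1,0,0,0.6,-1,0,0,0.6,-1,0,0,0.6,-1,0,0,0.6,-1,0,0,0.6,-1,0,0,0.52,-1,0,0,0,-0.73,0,0,0,0,0])

```text
time: 4.6
eef_pos: [0.5902, 0.1507, 0.2798]
tcp_rot: [0.495, 0.505, -0.496, 0.505]
contact_force: [-0.1, 0.3, -1.4]
opening: 0.371
```

Run:
```python
from h import *
plan([.591,.151,.188],np.pi/2+YAW)
snap("top","a1",(90,100,250,240),4);snap("scene","a1s",(260,60,420,220),4)
```

```text
t 4.6 pos [0.5902 0.1507 0.2798] toolx [-0.0013 -0.0003 -1.    ] jaw [ 0.0193 -0.9998  0.0003] F [-0.1415  0.3492 -1.3803] open mm 31.7 q [ 0.0836  0.1187  1.7085 -0.0002  1.3157  1.6352]
turn opt units -35.98 q6 now 1.6351734677600993
turn opt units 0.02 q6 now 1.6351734677600993
shift units [ 3.6715  0.0369 -0.0137] axes y [ 0.9998  0.0175 -0.0013] z [ 0.0175 -0.9998  0.0003]
```

View pics/a1s.png

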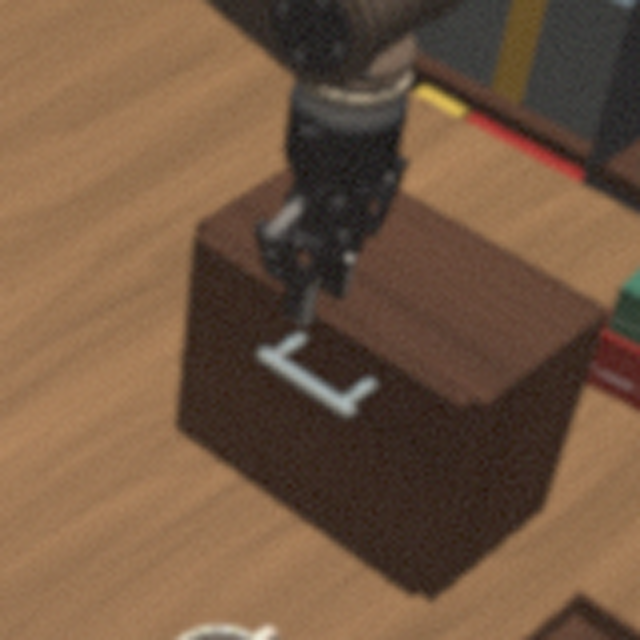

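View pics/a1.png

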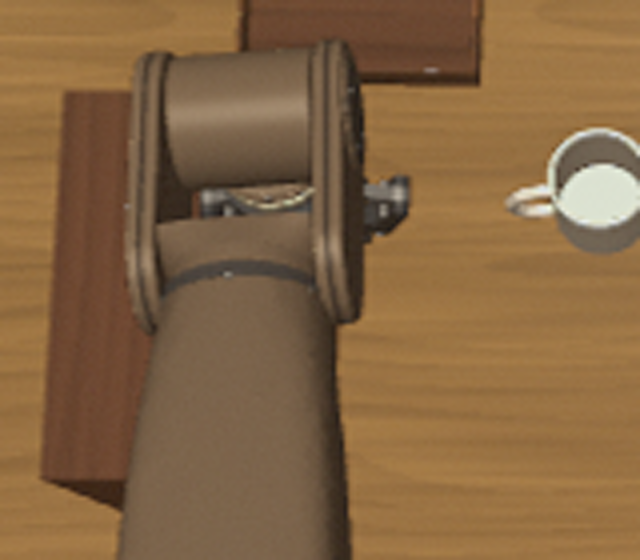

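Emit:
move_arm(commands=[0.6,0,0,0,0.6,0,0,0,0.5,0,0,0,0.5,0,0,0,0.4,0,0,0,0.4,0,0,0,0.4,0,0,0,0.2,0,0,0,0,0,0,0])

```text
time: 5.82
eef_pos: [0.5912, 0.1499, 0.1907]
tcp_rot: [0.496, 0.504, -0.495, 0.505]
contact_force: [0.5, 0.2, 0.4]
opening: 0.377
```

Emit:
move_arm(commands=[0,0,0,0,0,0,0,0,0,0,0,0,0,-0.04,0.15,0.3,0,-0.05,0.15,0.3,0,-0.05,0.15,0.3,0,-0.05,0.15,0.3,0,-0.05,0.15,0.3,0,-0.05,0.15,0.3,0,-0.05,0.15,0.2,0,-0.05,0.15,0.2,0,0,0,0], jaw=14, force=20)

```text
time: 7.32
eef_pos: [0.5793, 0.1215, 0.1904]
tcp_rot: [0.543, 0.454, -0.541, 0.454]
contact_force: [0.5, 4.4, -1.5]
opening: 0.165
```

Run:
```python
from h import *
plan()
snap("top","a2",(90,100,250,240),4);snap("scene","a2s",(260,60,420,220),4)
```

```text
t 7.33 pos [0.5793 0.1215 0.1904] toolx [ 0.0019  0.0027 -1.    ] jaw [-0.1751 -0.9845 -0.003 ] F [ 0.473   4.434  -1.4716] open mm 14.1 q [0.0343 0.155  1.836  0.0029 1.1487 1.78  ]
```

View pics/a2s.png

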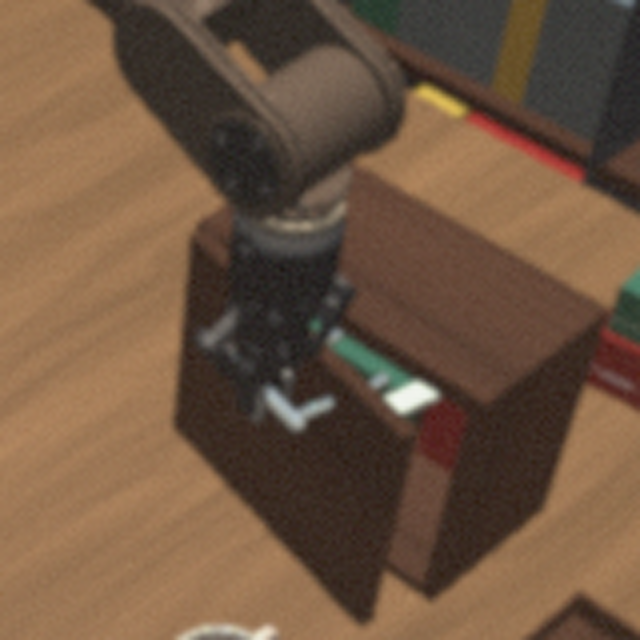

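Emit:
move_arm(commands=[0,0,-0.05,0,0,0,0,0,-0.3,0,0,0,-0.7,0,0,0,-0.9,0,0,0,-0.9,0,0,0,-0.9,0,0,0,0,0,0,0], jaw=30)

```text
time: 8.43
eef_pos: [0.5806, 0.1219, 0.2869]
tcp_rot: [0.544, 0.453, -0.54, 0.456]
contact_force: [-0.9, -0.3, 0.4]
opening: 0.351
```

Run:
```python
from h import *
plan()
snap("scene","a3s",(260,60,420,220),4)
for th in(.15,.18,.21): print(th,[((proj("scene",np.r_[door(r,x,th),z])[0]-[260,60])*4+1.5) for r,x,z in((.26,0,.22),(.26,-.015,.22),(.215,.025,.199),(.215,.085,.199))])
```

```text
t 8.43 pos [0.5806 0.1219 0.2869] toolx [ 0.007   0.0001 -1.    ] jaw [-0.1735 -0.9848 -0.0013] F [-0.9162 -0.2827  0.3832] open mm 30.0 q [ 0.0362  0.0744  1.7433 -0.0001  1.317   1.7814]
0.15 [array([439.6173, 421.5287]), array([423.8402, 430.139 ]), array([416.3028, 392.8703]), array([476.0863, 360.9526])]
0.18 [array([431.3153, 425.8988]), array([415.022 , 434.1695]), array([410.3637, 396.8849]), array([472.0812, 366.2075])]
0.21 [array([422.7486, 430.0907]), array([405.9557, 438.0096]), array([404.197 , 400.7732]), array([467.7945, 371.3809])]
```

View pics/a3s.png

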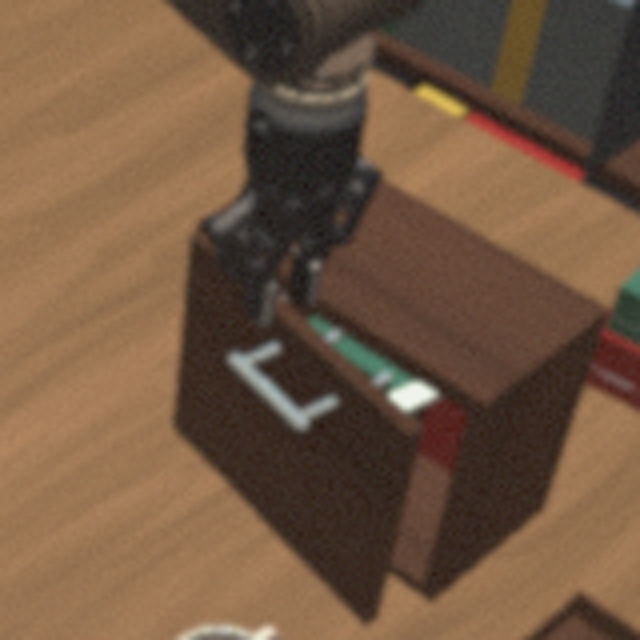

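Run:
```python
from h import *
print(door(.215,.023,.2))
plan(np.r_[door(.215,.023,.2),.25],YAW-.2)
```

```text
[0.6561 0.1831]
t 8.47 pos [0.5798 0.1219 0.2847] toolx [ 0.0034 -0.     -1.    ] jaw [-0.1736 -0.9848 -0.0006] F [-0.095   0.4986 -0.5258] open mm 29.8 q [ 0.0361  0.0757  1.7458 -0.0001  1.3167  1.7815]
turn opt units -17.91 q6 now 1.781470971270767
turn opt units 18.09 q6 now 1.781470971270767
shift units [1.4002 2.9607 2.5528] axes y [0.1815 0.9834 0.0006] z [ 0.9834 -0.1815  0.0033]
```

Emit:
move_arm(commands=[0,0,0,-1,0,0,0,-1,0,0,0,-1,0,0,0,-1,0,0,0,-1,0,0,0,-1,0,0,0,-1,0,0,0,-1,0,0,0,-1,0,0,0,-1,0,0,0,-1,0,0,0,-1,0,0,0,-1,0,0,0,-1,0,0,0,-1,0,0,0,-1,0,0,0,-1,0,0,0,-0.9], jaw=0)

```text
time: 10.72
eef_pos: [0.5786, 0.1218, 0.2813]
tcp_rot: [0.064, 0.705, -0.064, 0.703]
contact_force: [0.3, 0.8, -0.2]
opening: -0.0
```

Emit:
move_arm(commands=[0,0.6,0.5,0,0,0.6,0.5,0,0,0.6,0.5,0,0,0.6,0.5,0,0,0.56,0.55,0,0,0,0,0])

```text
time: 11.48
eef_pos: [0.6553, 0.1834, 0.2809]
tcp_rot: [0.064, 0.705, -0.065, 0.703]
contact_force: [0.4, -0.5, 0.2]
opening: -0.002
```

Run:
```python
from h import *
plan(np.r_[door(.215,.023,.2),.217],YAW-.2)
snap("scene","a4s",(260,60,420,220),4);snap("top","a4",(90,70,250,210),4)
```

```text
t 11.47 pos [0.6553 0.1834 0.2809] toolx [-0.0027 -0.0004 -1.    ] jaw [ 0.9834 -0.1815 -0.0026] F [ 0.4269 -0.4532  0.2282] open mm -0.1 q [ 0.1241  0.2761  1.5242 -0.0001  1.3441  0.3067]
turn opt units 0.0 q6 now 0.3066770323146838
turn opt units -36.0 q6 now 0.3066770323146838
shift units [ 2.5569 -0.0045  0.0422] axes y [ 0.1815  0.9834 -0.0009] z [ 0.9834 -0.1815 -0.0026]
```

View pics/a4s.png

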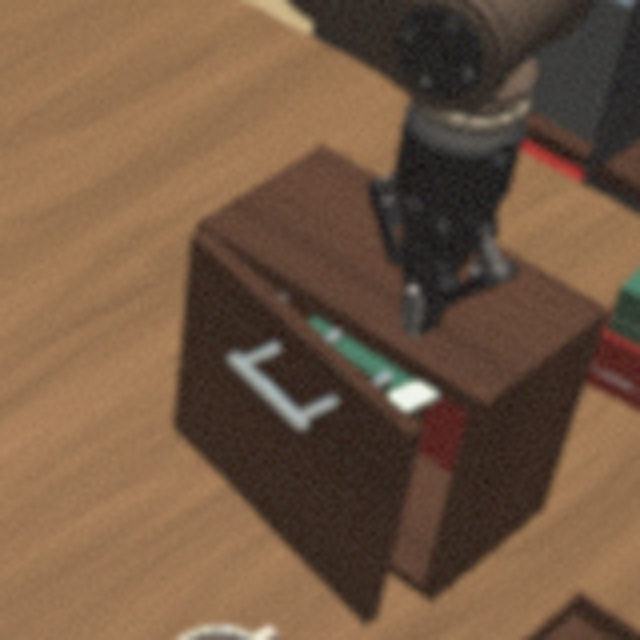

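View pics/a4.png

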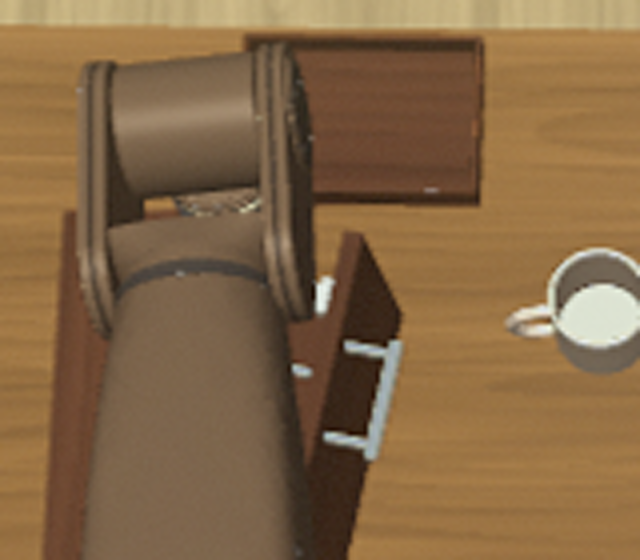

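Run:
```python
from h import *
t=lambda x,y:(90+x/4-.375,70+y/4-.375)
print("inner corner",onz("top",t(345,232),.22),"outer",onz("top",t(361,236),.22))
print("catch tips",onz("top",t(329,277),.199),onz("top",t(322,312),.199))
s=lambda x,y:(260+x/4-.375,60+y/4-.375)
print("catch scene center of door-side edge",onz("scene",s(403,403),.199))
for th in(.18,.2,.22): print(th,door(.26,0,th),door(.26,-.015,th),door(.215,.0,th),door(.224,.025,th))
```

```text
inner corner [0.6943 0.1518 0.22  ] outer [0.6914 0.1403 0.22  ]
catch tips [0.6674 0.1658 0.199 ] [0.6412 0.1697 0.199 ]
catch scene center of door-side edge [0.6572 0.1804 0.199 ]
0.18 [0.6971 0.1574] [0.6946 0.1426] [0.6527 0.1647] [0.6656 0.1879]
0.2 [0.6962 0.1523] [0.6935 0.1376] [0.6519 0.1605] [0.6653 0.1834]
0.22 [0.6952 0.1472] [0.6922 0.1325] [0.6511 0.1562] [0.6649 0.1789]
```

Emit:
move_arm(commands=[0.6,0,0,0,0.6,0,0,0,0.5,0,0,0,0.4,0,0,0,0.3,0,0,0,0,0,0,0,0,0,0,0])

```text
time: 12.45
eef_pos: [0.6557, 0.1831, 0.2235]
tcp_rot: [0.065, 0.704, -0.065, 0.705]
contact_force: [0.8, -0.4, -0.3]
opening: 0.0
```

Emit:
move_arm(commands=[0.1,0,0,0,0.1,0,0,0,0.1,0,0,0,0,0,0,0])

```text
time: 12.95
eef_pos: [0.6552, 0.183, 0.2149]
tcp_rot: [0.065, 0.704, -0.065, 0.704]
contact_force: [0.7, 0.3, 0.7]
opening: -0.001
```

Emit:
move_arm(commands=[0.08,0,0,0,0.08,0,0,0,0,0,0,0])

```text
time: 13.32
eef_pos: [0.6556, 0.1832, 0.2128]
tcp_rot: [0.065, 0.704, -0.065, 0.704]
contact_force: [-1.4, -0.6, 4.0]
opening: 0.006
```

Emit:
move_arm(commands=[0.08,0,0,0,0,0,0,0,0,0,0,0])

```text
time: 13.7
eef_pos: [0.6557, 0.1833, 0.2117]
tcp_rot: [0.065, 0.704, -0.064, 0.705]
contact_force: [-4.4, -0.1, 7.3]
opening: 0.004
```

Emit:
move_arm(commands=[0.08,0,0,0,0.08,0,0,0,0,0,0,0,0,0,0,0])

```text
time: 14.2
eef_pos: [0.6558, 0.1836, 0.2096]
tcp_rot: [0.065, 0.703, -0.064, 0.705]
contact_force: [-4.8, 0.2, 12.4]
opening: 0.003
```

Run:
```python
from h import *
plan()
snap("scene","a5s",(300,100,400,200),6)
```

```text
t 14.2 pos [0.6558 0.1836 0.2096] toolx [ 0.0022  0.0007 -1.    ] jaw [ 0.9833 -0.182   0.002 ] F [-4.7928  0.21   12.4211] open mm 0.3 q [0.1241 0.3263 1.5934 0.0004 1.2197 0.3069]
```

View pics/a5s.png

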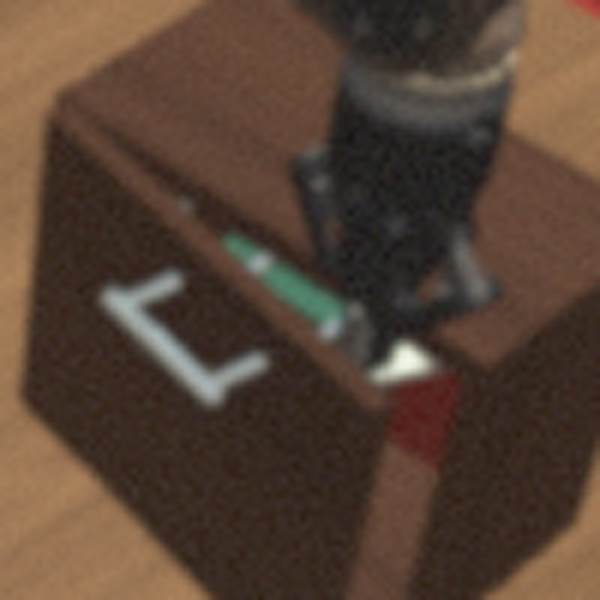

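Emit:
move_arm(commands=[0.04,-0.2,0.02,0.29,0.0,-0.2,0.02,0.29,0.0,-0.2,0.02,0.29,0,-0.2,0.02,0.29,0,-0.2,0.02,0.29,0,0,0,0])

```text
time: 15.0
eef_pos: [0.6523, 0.1588, 0.209]
tcp_rot: [0.11, 0.698, -0.109, 0.699]
contact_force: [-6.3, 1.3, 13.2]
opening: -0.0
```

Run:
```python
from h import *
plan()
snap("scene","a6s",(290,100,390,200),6)
```

```text
t 15.0 pos [0.6523 0.1588 0.209 ] toolx [ 0.0018  0.0013 -1.    ] jaw [ 0.9523 -0.305   0.0014] F [-6.2573  1.3198 13.2217] open mm -0.0 q [0.0875 0.3064 1.6196 0.0012 1.2137 0.397 ]
```

View pics/a6s.png

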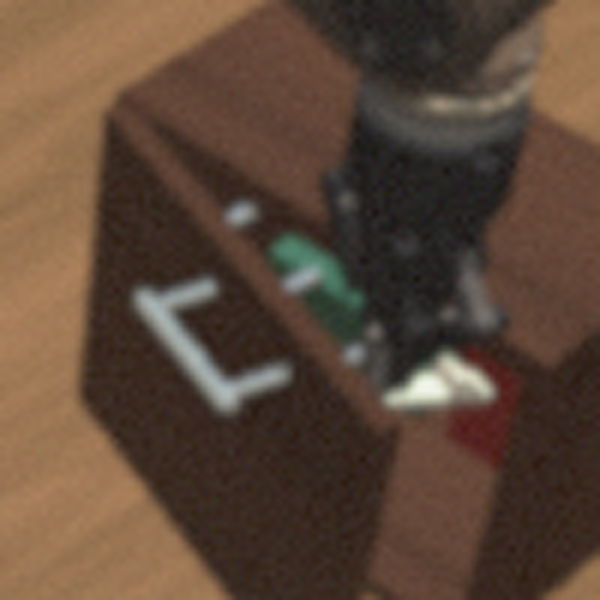

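Emit:
move_arm(commands=[0,-0.4,0.043,0.53,0,-0.4,0.043,0.53,0,-0.4,0.043,0.53,0,-0.4,0.043,0.53,0,-0.4,0.043,0.53,0,-0.4,0.043,0.53,0,-0.4,0.043,0.53,0,-0.4,0.043,0.53,0,-0.4,0.043,0.53,0,-0.4,0.043,0.53,0,0,0,0])

```text
time: 16.42
eef_pos: [0.6126, 0.0678, 0.2085]
tcp_rot: [0.268, 0.654, -0.265, 0.655]
contact_force: [-5.4, 4.3, 11.9]
opening: 0.0
```

Run:
```python
from h import *
plan()
for th in(.7,.75,.8,.85): print(th,door(.215,.023,th))
snap("scene","a7s",(260,80,420,220),5)
```

```text
t 16.43 pos [0.6126 0.0678 0.2085] toolx [ 0.0024  0.0026 -1.    ] jaw [ 0.7157 -0.6984 -0.    ] F [-5.4379  4.2955 11.9368] open mm 0.0 q [-0.0553  0.1893  1.7616  0.0029  1.1883  0.7167]
0.7 [0.6218 0.0817]
0.75 [0.6157 0.0728]
0.8 [0.6092 0.0642]
0.85 [0.6022 0.056 ]
```

View pics/a7s.png

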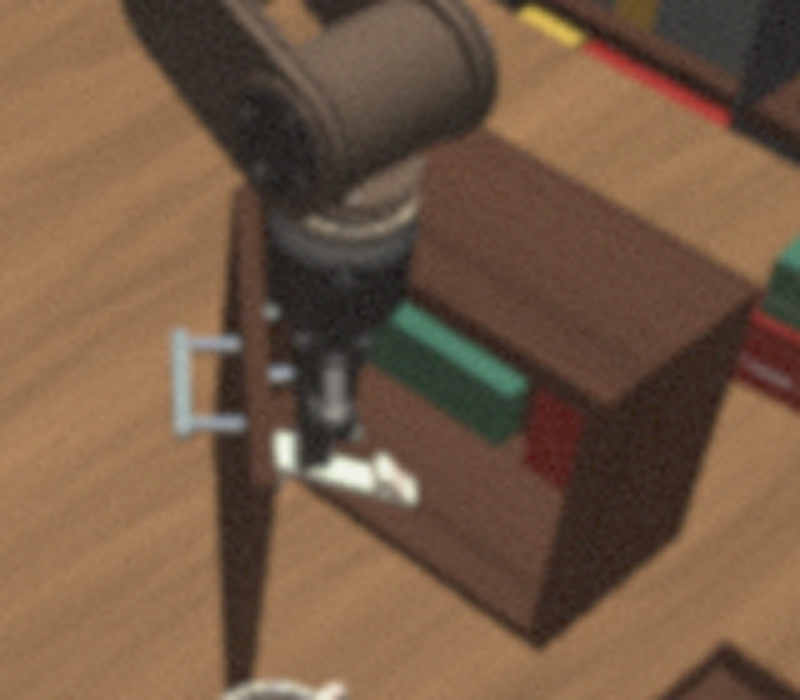

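Emit:
move_arm(commands=[0,-0.4,0.043,0.53,0,-0.4,0.043,0.53,0,-0.4,0.043,0.53,0,-0.4,0.043,0.53,0,-0.4,0.043,0.53,0,-0.4,0.043,0.53,0,-0.4,0.043,0.53,0,-0.4,0.043,0.53,0,-0.4,0.043,0.53,0,-0.4,0.043,0.53,0,-0.4,0.043,0.53,0,-0.4,0.043,0.53,0,-0.4,0.043,0.53,0,0,0,0,0,0,0,0])

```text
time: 18.35
eef_pos: [0.5095, -0.0074, 0.2081]
tcp_rot: [0.451, 0.546, -0.446, 0.547]
contact_force: [-2.8, 5.3, 12.2]
opening: 0.001
```

Run:
```python
from h import *
plan()
for th in(1.35,1.4,1.45): print(th,door(.215,.023,th))
```

```text
t 18.35 pos [ 0.5095 -0.0074  0.2081] toolx [ 0.0051  0.0036 -1.    ] jaw [ 0.1952 -0.9808 -0.0025] F [-2.7777  5.3252 12.1716] open mm 0.1 q [-0.2161 -0.0502  2.0161  0.005   1.1716  1.1563]
1.35 [ 0.5136 -0.004 ]
1.4 [ 0.5033 -0.0074]
1.45 [ 0.4929 -0.0103]
```

Emit:
move_arm(commands=[-0.5,0,0,0,-1,0,0,0,-1,0,0,0,-1,0,0,0,0,0,1,0,0,0,1,0,0,0,1,0,0,0,1,0,0,0,1,0,0,0,1,0,0,0,1,0,0,0,1,0,0,0,1,0,0,0,1,0,0,0,1,0,0,0,1,0], jaw=40)

```text
time: 20.35
eef_pos: [0.5671, -0.3048, 0.2917]
tcp_rot: [0.448, 0.547, -0.448, 0.547]
contact_force: [0.2, -0.3, -0.4]
opening: 0.464
```

Emit:
move_arm(commands=[0,-0.5,1,0,0,-0.5,1,0,0,-0.5,1,0,0,-0.5,1,0,0,-0.5,1,0,0,-0.5,1,0,0,-0.5,1,0,0,-0.5,1,0,0,0,0,0,0,0,0,0])

```text
time: 21.6
eef_pos: [0.5079, -0.5188, 0.2917]
tcp_rot: [0.449, 0.547, -0.448, 0.547]
contact_force: [0.5, 1.0, -0.0]
opening: 0.466
```

Run:
```python
from h import *
plan()
snap("scene","b1s",(130,90,430,315),2.6);snap("top","b1",(90,100,370,260),2.8)
crop("pics/b1_raw.png","pics/b1b.png",(260,130,360,230),6)
crop("pics/b1s_raw.png","pics/b1sb.png",(170,200,280,300),6)
```

```text
t 21.6 pos [ 0.5079 -0.5188  0.2917] toolx [ 0.0001  0.0007 -1.    ] jaw [ 0.1959 -0.9806 -0.0007] F [ 0.5125  1.0494 -0.0453] open mm 39.8 q [-0.9356  0.3703  1.3868  0.0005  1.385   0.438 ]
```

View pics/b1s.png

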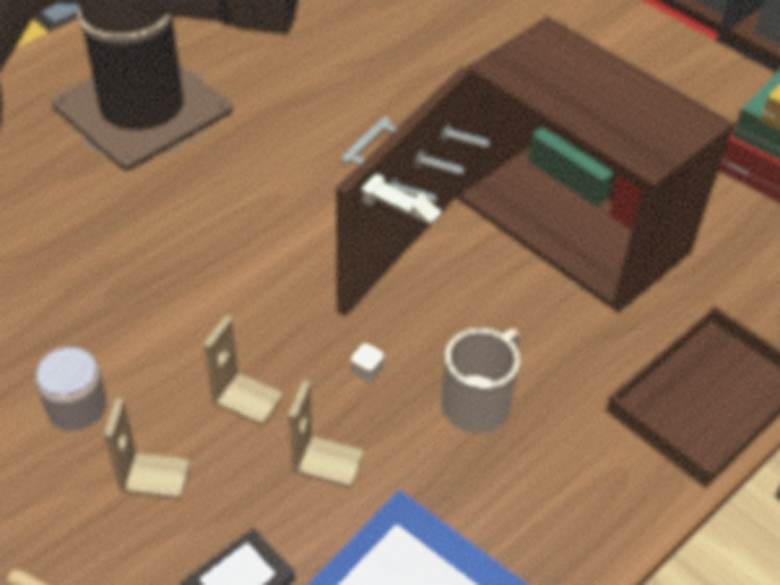

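View pics/b1.png

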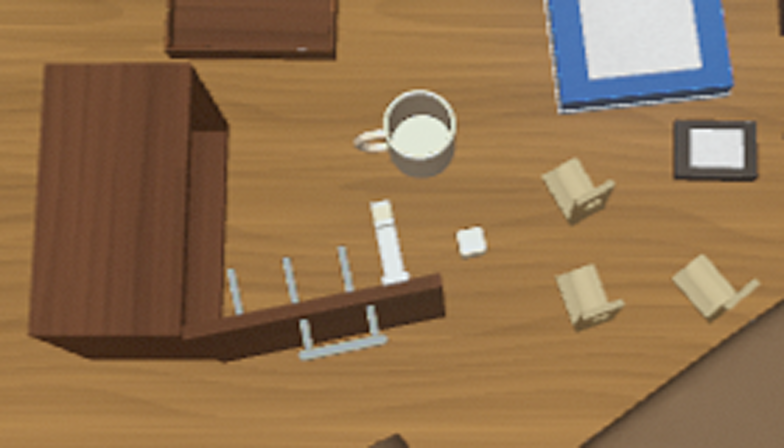

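View pics/b1b.png

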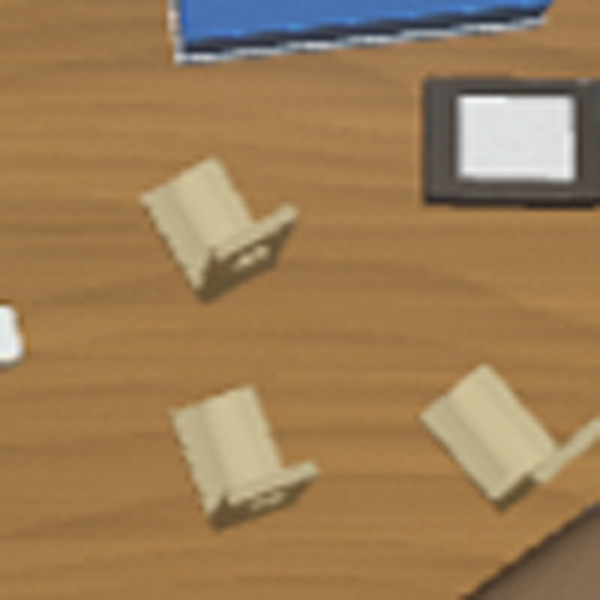

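View pics/b1sb.png

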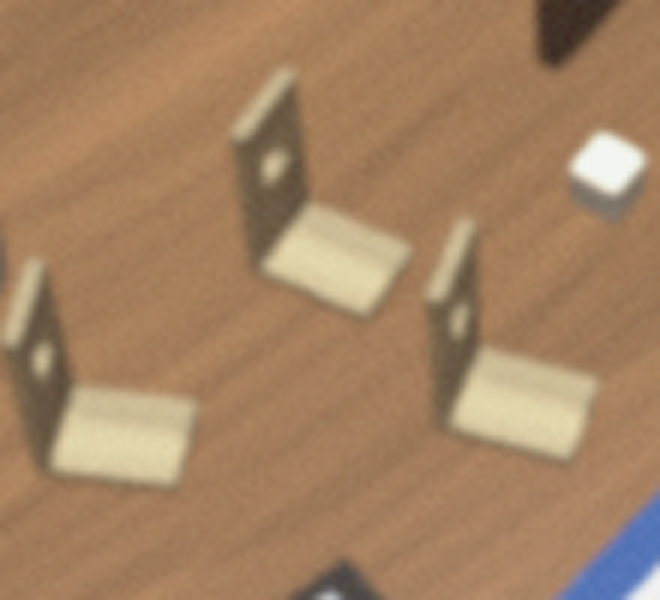

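```bash
cat > fit.py <<'E'
from h import *
from scipy.optimize import least_squares
def fit(name,sc,tp,g):
    P=[];
    pts=[("scene",m,uv) for m,uv in sc]+[("top",m,uv) for m,uv in tp]
    def f(q):
        x,y,a,L=q;r=[]
        for n,m,uv in pts:
            mm=np.array([L if m[0]=='L' else m[0],m[1],m[2]])/1000. if m[0]!='L' else np.array([L,m[1]/1000,m[2]/1000])
            w=np.array([x+np.cos(a)*mm[0]-np.sin(a)*mm[1],y+np.sin(a)*mm[0]+np.cos(a)*mm[1],mm[2]])
            r+=list(proj(n,w)[0]-uv)
        return np.array(r)
    s=least_squares(f,g,loss='soft_l1');print(name,s.x,"yaw deg",np.degrees(s.x[2]),"res px",np.round(f(s.x),1));return s.x
E
python3 - <<'E'
from fit import *
S=lambda x,y:np.array((170+x/6-.417,200+y/6-.417));T=lambda x,y:np.array((260+x/6-.417,130+y/6-.417));T0=lambda x,y:np.array((210+x/4-.375,120+y/4-.375))
k=[(-4,-23,110),(4,-23,110),(-4,23,110),(4,23,110),(4,-23,8),(4,23,8),('L',23,8),('L',-23,8)]
B=[S(*p) for p in[(233,132),(243,142),(287,67),(298,77),(262,268),(308,205),(412,245),(370,314)]]
A=[S(*p) for p in[(430,297),(440,303),(467,220),(478,226),(450,428),(485,350),(598,380),(572,457)]]
Cc=[S(*p) for p in[(5,340),(17,347),(35,258),(45,265),(50,470),(80,388),(196,400),(178,485)]]
kt=[('L',23,8),('L',-23,8),(4,23,110),(4,-23,110),(-4,-23,110)]
At=[T(*p) for p in[(143,197),(215,158),(215,248),(290,205),(298,214)]]
Bt=[T(*p) for p in[(172,412),(250,386),(225,492),(308,464),(318,470)]]
Ct=[T0(*p) for p in[(467,268),(511,237),(538,305),(582,270),(587,277)]]
for n,s,t,g in(("A",A,At,(.6,-.2,1,.06)),("B",B,Bt,(.53,-.2,1,.06)),("C",Cc,Ct,(.55,-.3,1,.06))): fit(n,list(zip(k,s)),list(zip(kt,t)),g)
# door angle
t=lambda x,y:(90+x/2.8-.32,100+y/2.8-.32)
print("free corner inner",onz("top",t(438,274),.22), "catch root",onz("top",t(396,279),.199))
print("peg tips p3..1",[onz("top",t(*p),.166) for p in((342,248),(287,259),(231,270))])
for th in(1.3,1.35,1.4): print(th,door(.26,0,th),"tips",[door(r,.054,th) for r in(.166,.108,.05)])
E
```

```text
A [ 0.6047 -0.2175  0.5218  0.0629] yaw deg 29.899573416724476 res px [-0.3  0.4  0.9  0.2 -0.8  0.   0.1 -0.3  0.4 -0.  -0.2  0.   0.3  0.3
 -0.2  0.6 -0.1  0.4 -0.   0.2 -0.5 -0.   0.  -0.1  0.   0.6]
B [ 0.4758 -0.2242  0.3462  0.064 ] yaw deg 19.837443691433553 res px [-0.3  0.6  0.5 -0.1 -0.6  0.2 -0.1 -0.4  0.3  0.2  0.7 -0.3  0.6  0.6
 -0.3  0.4 -0.4  0.6  0.   0.2 -0.   0.   0.5 -0.3 -0.2  1.1]
C [ 0.4957 -0.3713  0.6994  0.0711] yaw deg 40.075328936375435 res px [ 0.7  0.9  1.6  0.1  0.2  0.5  1.4 -0.4  1.5  0.1  0.6 -0.   4.2  0.6
  3.6  0.3  0.9 10.4  0.6  9.2  3.  12.1  3.4 11.2  3.9 11.5]
free corner inner [ 0.4938 -0.0508  0.22  ] catch root [ 0.492  -0.0082  0.199 ]
peg tips p3..1 [array([0.5298, 0.0501, 0.166 ]), array([0.5177, 0.1066, 0.166 ]), array([0.5057, 0.164 , 0.166 ])]
1.3 [ 0.5144 -0.0498] tips [array([0.5395, 0.0557]), array([0.523 , 0.1113]), array([0.5065, 0.1669])]
1.35 [ 0.5019 -0.0532] tips [array([0.5322, 0.0509]), array([0.5185, 0.1073]), array([0.5048, 0.1637])]
1.4 [ 0.4892 -0.0559] tips [array([0.5246, 0.0465]), array([0.5138, 0.1035]), array([0.5029, 0.1605])]
```

Run:
```python
from fit import *
S=lambda x,y:np.array((170+x/6-.417,200+y/6-.417));T=lambda x,y:np.array((260+x/6-.417,130+y/6-.417));U=lambda x,y:np.array((90+x/2.8-.32,100+y/2.8-.32))
k=[(-4,-23,110),(4,-23,110),(-4,23,110),(4,23,110),(4,-23,8),(4,23,8),('L',23,8),('L',-23,8)]
Cc=[S(*p) for p in[(5,340),(17,347),(35,258),(45,265),(50,470),(80,388),(196,400),(178,485)]]
kt=[('L',23,8),('L',-23,8),(4,-23,110),(-4,-23,110)]
Ct=[T(420,415),T(485,367),U(752,280),U(759,286)]
fit("C",list(zip(k,Cc)),list(zip(kt,Ct)),(.55,-.3,1,.06))
crop("pics/b1_raw.png","pics/b1c.png",(320,180,370,230),10)
```

```text
C [ 0.4928 -0.3725  0.6754  0.0632] yaw deg 38.69749660284234 res px [-0.5  0.5  0.4 -0.3 -0.6  0.1  0.6 -0.7  0.4 -0.3 -0.1 -0.4  0.6  0.4
 -0.4  0.1 -0.1  0.5  0.  -0.1  0.9 -0.2  0.1 -0.3]
```

View pics/b1c.png

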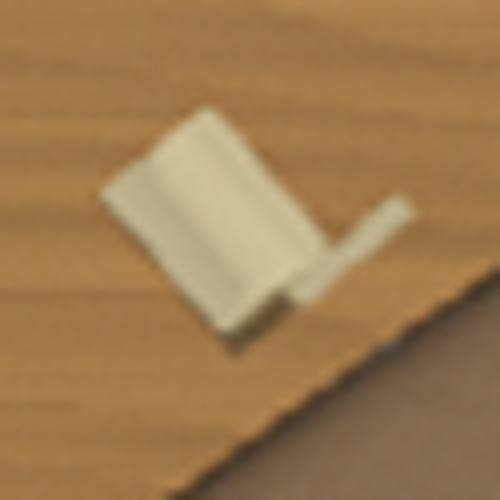

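Run:
```python
from h import *
plan([.4928,-.3725,.17],np.radians(38.7))
```

```text
t 21.7 pos [ 0.5083 -0.5181  0.2919] toolx [ 0.0001  0.0003 -1.    ] jaw [ 0.1969 -0.9804 -0.0003] F [-0.2024 -0.1305  0.6816] open mm 40.0 q [-0.9345  0.3696  1.3874  0.0003  1.3849  0.438 ]
turn opt units -23.47 q6 now 0.4380168972829014
turn opt units 12.53 q6 now 0.4380168972829014
shift units [ 4.8783 -4.9325 -3.1573] axes y [ 0.6252 -0.7804 -0.0002] z [-0.7804 -0.6252 -0.0003]
```

Emit:
move_arm(commands=[0,0,0,-1,0,0,0,-1,0,0,0,-1,0,0,0,-1,0,0,0,-1,0,0,0,-1,0,0,0,-1,0,0,0,-1,0.2,0,0,-1,0.2,0,0,-1,0.2,0,0,-1,0.2,0,0,-1,0.2,0,0,-1,0.2,0,0,-1,0.2,0,0,-1,0.2,0,0,-1,0.2,0,0,-1,0.2,0,0,-1,0.2,0,0,-1,0.2,0,0,-1])

```text
time: 24.2
eef_pos: [0.5085, -0.5178, 0.232]
tcp_rot: [-0.132, 0.695, 0.132, 0.695]
contact_force: [-0.8, 0.8, -0.1]
opening: 0.471
```

Emit:
move_arm(commands=[0,0,0,-1,0,0,0,-1,0,0,0,-1,0,0,0,-0.47,0,0,0,0])

```text
time: 24.82
eef_pos: [0.5084, -0.518, 0.2322]
tcp_rot: [-0.234, 0.667, 0.234, 0.667]
contact_force: [0.8, 0.2, -0.4]
opening: 0.47
```

Run:
```python
from h import *
plan([.4928,-.3725,.17],np.radians(38.7))
```

```text
t 24.82 pos [ 0.5084 -0.518   0.2322] toolx [ 0.0002 -0.0001 -1.    ] jaw [0.7805 0.6252 0.0001] F [ 0.8367  0.1694 -0.4259] open mm 40.2 q [-0.9342  0.4056  1.4486  0.0001  1.2871 -1.6096]
turn opt units -0.0 q6 now -1.6095878180433818
turn opt units 36.0 q6 now -1.6095878180433818
shift units [2.4852 4.933  3.1505] axes y [-0.6252  0.7804 -0.0002] z [0.7804 0.6252 0.0001]
```

Emit:
move_arm(commands=[0,0.8,0.5,0,0,0.9,0.6,0,0,0.9,0.6,0,0,0.9,0.6,0,0,0.9,0.5,0,0,0.53,0.35,0,0.5,0,0,0,0.7,0,0,0,0.7,0,0,0,0.58,0,0,0,0,0,0,0])

```text
time: 26.2
eef_pos: [0.4915, -0.3728, 0.1672]
tcp_rot: [-0.232, 0.668, 0.235, 0.667]
contact_force: [0.5, 0.1, -0.1]
opening: 0.467
```

Run:
```python
from h import *
plan([.4928,-.3725,.102],np.radians(38.7))
snap("scene","c1s",(130,190,260,290),6);snap("top","c1",(260,140,390,240),6)
```

```text
t 26.2 pos [ 0.4915 -0.3728  0.1672] toolx [-0.003   0.0032 -1.    ] jaw [ 0.7813  0.6242 -0.0004] F [ 0.4847  0.1461 -0.1331] open mm 39.9 q [-0.8133  0.236   1.7867  0.      1.1233 -1.4874]
turn opt units -0.02 q6 now -1.487367655939502
turn opt units 35.98 q6 now -1.487367655939502
shift units [ 2.6067 -0.0346  0.0501] axes y [-0.6252  0.7804  0.0044] z [ 0.7804  0.6252 -0.0004]
```

View pics/c1s.png

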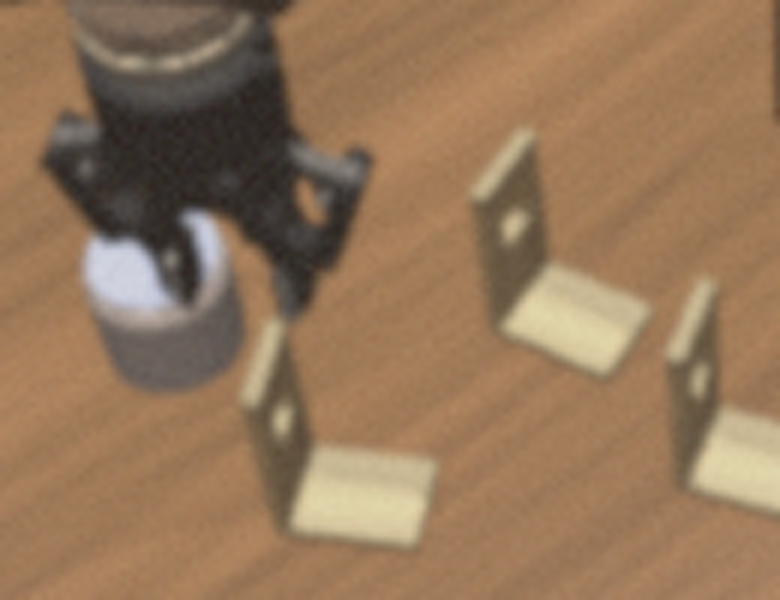

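Emit:
move_arm(commands=[0.4,-0.03,0.05,0,0.5,0,0,0,0.5,0,0,0,0.5,0,0,0,0.4,0,0,0,0.3,0,0,0,0,0,0,0])

```text
time: 27.18
eef_pos: [0.4936, -0.3728, 0.104]
tcp_rot: [-0.234, 0.667, 0.234, 0.667]
contact_force: [-0.6, -0.0, 0.0]
opening: 0.471
```

Emit:
move_arm(commands=[0,0,0,0,0,0,0,0,0,0,0,0,0,0,0,0,0,0,0,0], jaw=0, force=40)

```text
time: 27.8
eef_pos: [0.4941, -0.3736, 0.1056]
tcp_rot: [-0.234, 0.667, 0.234, 0.667]
contact_force: [-0.1, -1.2, 4.6]
opening: 0.081
```

Run:
```python
from h import *
plan([.4928,-.3725,.102],np.radians(38.7))
snap("scene","c2s",(130,190,260,290),6)
```

```text
t 27.8 pos [ 0.4941 -0.3736  0.1056] toolx [ 0.0006 -0.001  -1.    ] jaw [ 0.7809  0.6247 -0.0002] F [-0.083  -1.1885  4.6465] open mm 6.9 q [-0.8109  0.3128  1.8166 -0.0003  1.011  -1.4854]
turn opt units -0.01 q6 now -1.4854449975317678
turn opt units 35.99 q6 now -1.4854449975317678
shift units [ 0.144   0.0656 -0.0124] axes y [-0.6252  0.7804 -0.0012] z [ 0.7804  0.6252 -0.0002]
```

View pics/c2s.png

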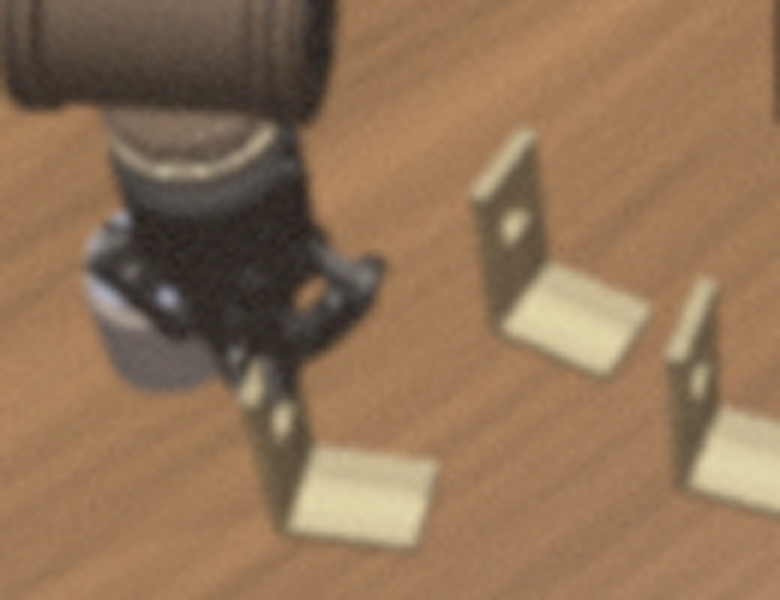

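Emit:
move_arm(commands=[-0.3,0,0,0,-0.6,0,0,0,-0.8,0,0,0,-0.8,0,0,0,-0.8,0,0,0,-0.8,0,0,0,-0.8,0,0,0,-0.8,0,0,0,-0.5,0,0,0,0,0,0,0])

```text
time: 29.1
eef_pos: [0.4943, -0.3736, 0.2613]
tcp_rot: [-0.235, 0.667, 0.233, 0.668]
contact_force: [-1.4, 0.1, -2.0]
opening: 0.08
```

Run:
```python
from h import *
YN=np.radians(12.4)
plan(np.r_[door(.10,.095,1.375),.262],YN)
print(door(.05,.085,1.375))
snap("scene","c3s",(130,130,260,290),4)
```

```text
t 29.1 pos [ 0.4943 -0.3736  0.2613] toolx [ 0.0017 -0.0018 -1.    ] jaw [0.781  0.6245 0.0002] F [-1.3559  0.1059 -2.0203] open mm 6.8 q [-0.8108  0.1526  1.7046  0.      1.2819 -1.4854]
turn opt units 5.25 q6 now -1.4853760677888266
turn opt units -30.75 q6 now -1.4853760677888266
shift units [-0.0579 18.8385  6.6096] axes y [-0.2147  0.9767 -0.0021] z [0.9767 0.2147 0.0013]
[0.5342 0.1686]
```

View pics/c3s.png

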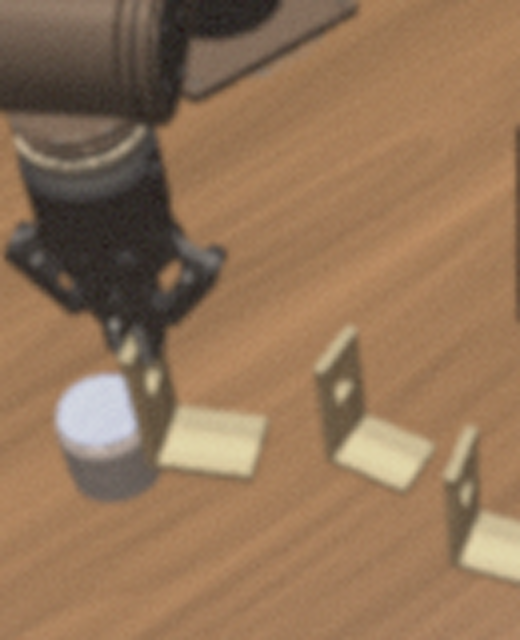

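Emit:
move_arm(commands=[-0.5,0,0,0.9,-0.6,0,0,0.9,-0.6,0,0,0.9,-0.5,0,0,0.9,-0.4,0,0,0.9,0,0,0,0.75,0,0.4,0.3,0,0,0.8,0.6,0,0,0.9,0.6,0,0,0.9,0.6,0,0,0.9,0.6,0,0,0.9,0.6,0,0,0.9,0.6,0,0,0.9,0.6,0,0,0.9,0.6,0,0,0.9,0.6,0,0,0.9,0.6,0,0,0.9,0.5,0])

```text
time: 31.4
eef_pos: [0.605, -0.0857, 0.3235]
tcp_rot: [-0.077, 0.704, 0.078, 0.702]
contact_force: [0.2, 1.4, -1.5]
opening: 0.083
```

Emit:
move_arm(commands=[0,0.9,0,0,0,0.9,0,0,0,0.9,0,0,0,0.9,0,0,0,0.9,0,0,0,0.9,0,0,0,0.9,0,0,0,0.9,0,0,0,0.5,0,0,0,0,0,0])

```text
time: 32.65
eef_pos: [0.5636, 0.1012, 0.3249]
tcp_rot: [-0.077, 0.703, 0.077, 0.703]
contact_force: [-0.6, -0.3, -1.4]
opening: 0.083
```

Run:
```python
from h import *
YN=np.radians(12.4)
plan(np.r_[door(.10,.085,1.375),.200],YN)
snap("top","c4",(90,100,290,250),4);snap("scene","c4s",(230,60,390,220),4)
```

```text
t 32.65 pos [0.5636 0.1012 0.3249] toolx [ 0.0001 -0.0003 -1.    ] jaw [0.9763 0.2162 0.    ] F [-0.5558 -0.3208 -1.4466] open mm 7.1 q [ 0.0007  0.0094  1.7421 -0.0003  1.3901 -0.2171]
turn opt units 0.02 q6 now -0.21713410711316233
turn opt units -35.98 q6 now -0.21713410711316233
shift units [ 4.994   0.8869 -0.5774] axes y [-0.2147  0.9767 -0.0003] z [0.9767 0.2147 0.    ]
```

View pics/c4s.png

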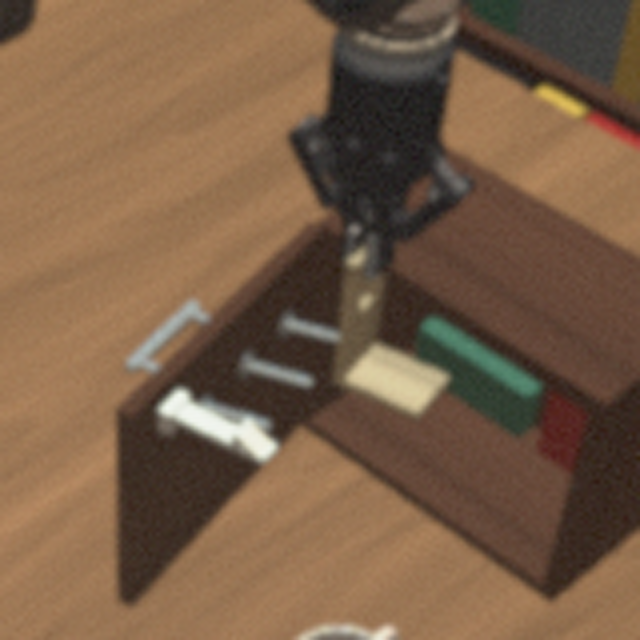

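View pics/c4.png

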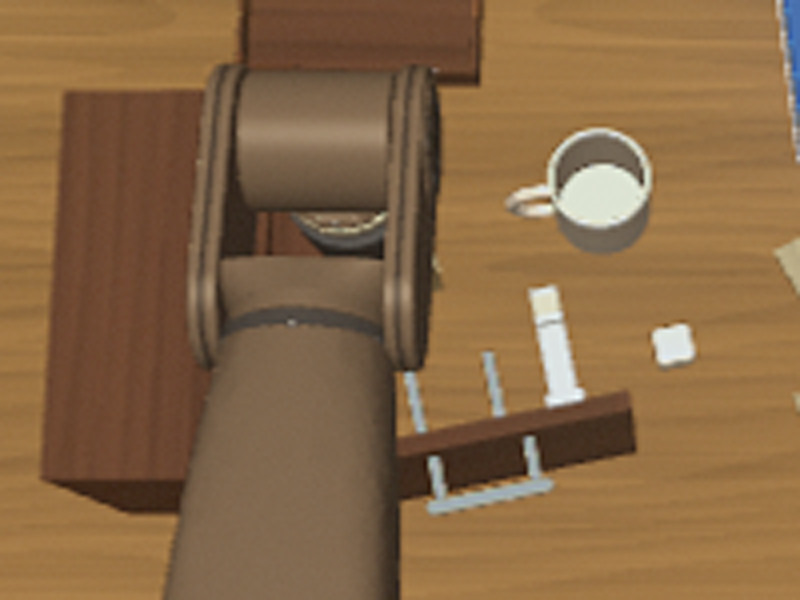

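Emit:
move_arm(commands=[0.5,0,0,0,0.8,0,0,0,0.8,0,0,0,0.8,0,0,0,0.8,0,0,0,0.7,0,0,0,0.4,0,0,0,0.2,0,-0.3,0,0,0,-0.3,0,0,0,0,0,0,0,0,0])

```text
time: 34.12
eef_pos: [0.5495, 0.0972, 0.2008]
tcp_rot: [-0.076, 0.702, 0.076, 0.704]
contact_force: [0.6, 0.2, -2.2]
opening: 0.082
```

Run:
```python
from h import *
YN=np.radians(12.4)
plan(np.r_[door(.05,.085,1.375),.200],YN)
snap("scene","c5s",(230,60,390,220),4)
```

```text
t 34.12 pos [0.5495 0.0972 0.2008] toolx [ 0.002  0.    -1.   ] jaw [0.9767 0.2147 0.0019] F [ 0.5746  0.1787 -2.2457] open mm 7.0 q [-0.0068  0.0703  1.9086  0.      1.1607 -0.2232]
turn opt units -0.0 q6 now -0.2232257367108609
turn opt units 36.0 q6 now -0.2232257367108609
shift units [0.0306 2.9235 0.0125] axes y [-0.2147  0.9767 -0.0004] z [0.9767 0.2147 0.0019]
```

View pics/c5s.png

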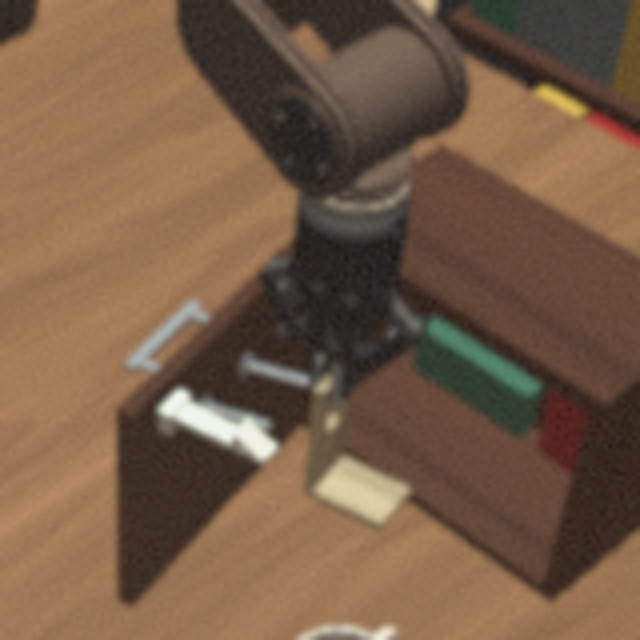

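Emit:
move_arm(commands=[0,0.4,0,0,0,0.5,0,0,0,0.5,0,0,0,0.5,0,0,0,0.5,0,0,0,0.4,0,0,0,0.12,0,0,0,0,0,0,0,0,0,0])

```text
time: 35.3
eef_pos: [0.5336, 0.1682, 0.1998]
tcp_rot: [-0.076, 0.703, 0.076, 0.703]
contact_force: [-0.1, 0.7, -2.6]
opening: 0.082
```

Run:
```python
from h import *
YN=np.radians(12.4)
plan(np.r_[door(.05,.034,1.375),.200],YN)
p=ctrl.get_state()["eef_pos"]
snap("scene","c6s",(290,90,390,190),7)
print("eye pred",(proj("scene",p-[0,0,.0356])[0]-[290,90])*7+3,"tip",[(proj("scene",np.r_[door(.05,x,1.375),.155+x*.2126])[0]-[290,90])*7+3 for x in(0,.054)])
```

```text
t 35.3 pos [0.5336 0.1682 0.1998] toolx [ 0.     -0.0002 -1.    ] jaw [ 0.9767  0.2144 -0.    ] F [-0.1429  0.6683 -2.5933] open mm 7.0 q [ 0.1241  0.0753  1.9051 -0.0002  1.1611 -0.0919]
turn opt units -0.0 q6 now -0.09192008118089753
turn opt units 36.0 q6 now -0.09192008118089753
shift units [-0.0071  0.0189 -2.0128] axes y [-0.2147  0.9767 -0.0002] z [ 0.9767  0.2147 -0.    ]
eye pred [244.9332 421.7043] tip [array([ 81.1752, 363.1168]), array([186.3176, 390.5824])]
```

View pics/c6s.png

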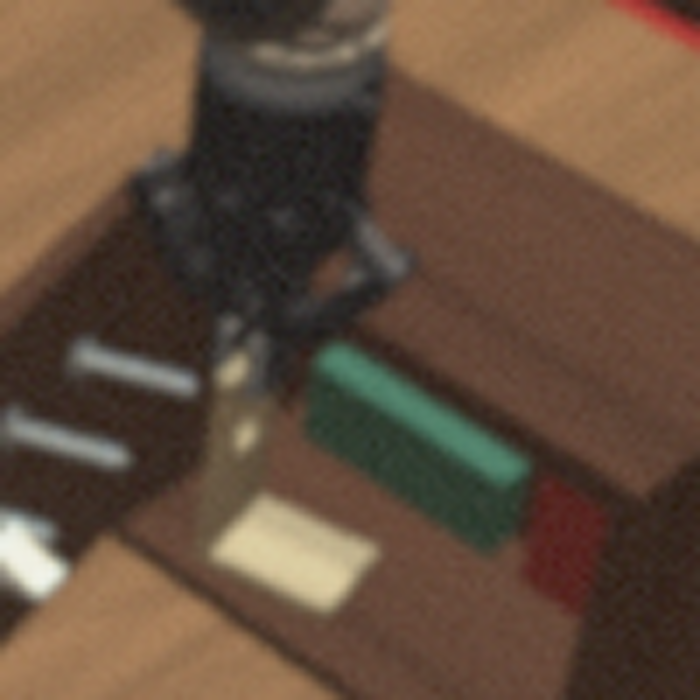

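Emit:
move_arm(commands=[0,0.08,-0.2,0,0,0,-0.3,0,0,0,-0.3,0,0,0,-0.3,0,0,0,-0.2,0,0,0,0,0])

```text
time: 36.1
eef_pos: [0.501, 0.1634, 0.1999]
tcp_rot: [-0.076, 0.703, 0.076, 0.703]
contact_force: [0.5, -0.2, -2.2]
opening: 0.077
```

Run:
```python
from h import *
snap("scene","c7s",(290,90,390,190),7)
```

```text
(no output)
```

View pics/c7s.png

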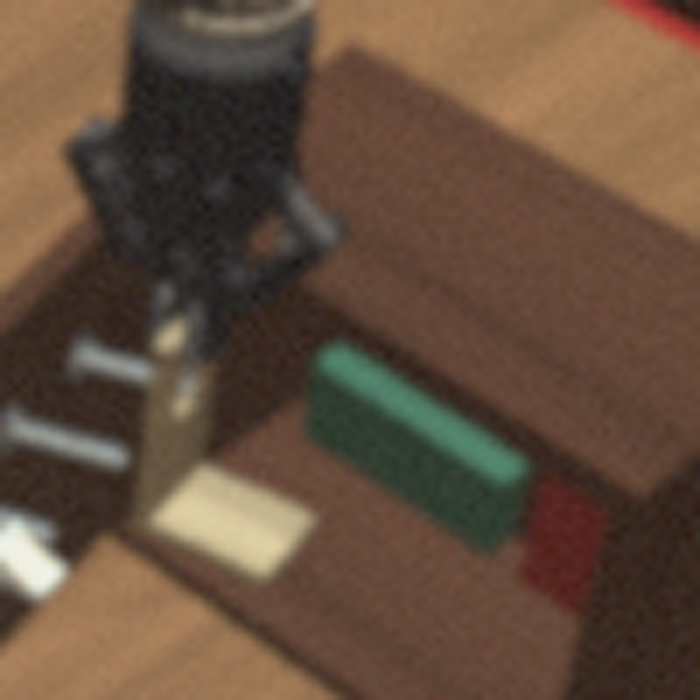

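Emit:
move_arm(commands=[0,0,-0.2,0,0,0,-0.2,0,0,0,-0.2,0,0,0,-0.12,0,0,0,0,0])

```text
time: 36.78
eef_pos: [0.4835, 0.1596, 0.1999]
tcp_rot: [-0.076, 0.703, 0.076, 0.703]
contact_force: [0.6, -0.1, -2.0]
opening: 0.083
```

Run:
```python
from h import *
plan()
snap("scene","c8s",(290,90,390,190),7)
```

```text
t 36.77 pos [0.4835 0.1596 0.1999] toolx [ 0.0001  0.     -1.    ] jaw [0.9767 0.2148 0.0001] F [ 0.5724 -0.0699 -1.9625] open mm 7.1 q [ 0.1193 -0.0394  2.0216 -0.      1.1593 -0.0972]
```

View pics/c8s.png

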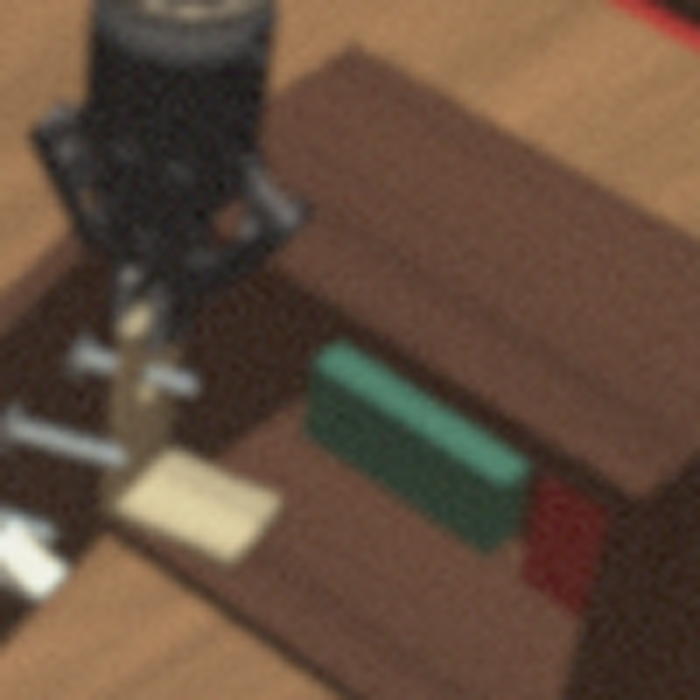

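Emit:
move_arm(commands=[0.1,0,0,0,0.1,0,0,0,0,0,0,0,0,0,0,0])

```text
time: 37.33
eef_pos: [0.4837, 0.1596, 0.1948]
tcp_rot: [-0.076, 0.703, 0.076, 0.703]
contact_force: [-0.3, -0.5, -0.6]
opening: 0.085
```

Emit:
move_arm(commands=[0,0,0,0,0,0,0,0,0,0,0,0,0,0,0,0], jaw=24)

```text
time: 37.83
eef_pos: [0.4838, 0.1596, 0.195]
tcp_rot: [-0.076, 0.703, 0.076, 0.703]
contact_force: [-0.3, -0.6, 0.6]
opening: 0.28
```

Run:
```python
from h import *
plan()
snap("scene","c9s",(290,90,390,190),7)
```

```text
t 37.83 pos [0.4838 0.1596 0.195 ] toolx [ 0.0004  0.0001 -1.    ] jaw [0.9767 0.2147 0.0004] F [-0.3193 -0.6401  0.5981] open mm 24.0 q [ 0.1193 -0.0335  2.0252  0.      1.1495 -0.0972]
```

View pics/c9s.png

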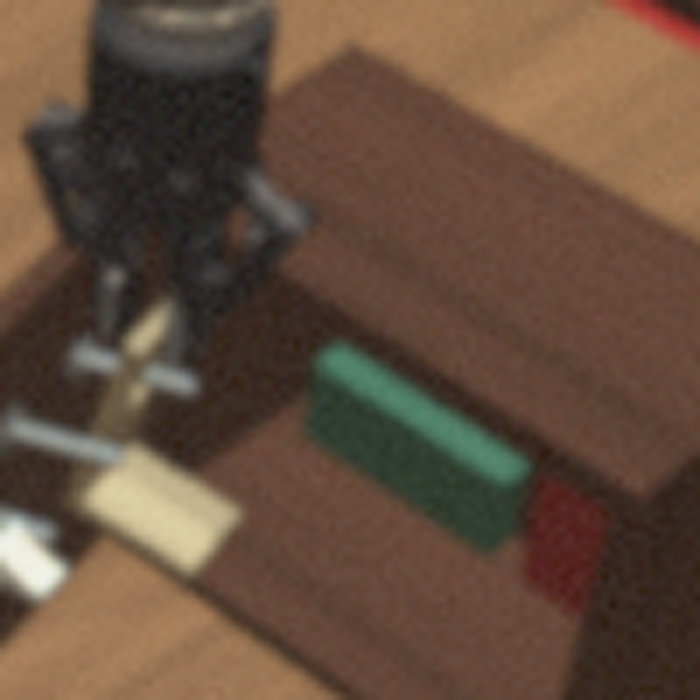

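Emit:
move_arm(commands=[-0.2,0,0.05,0,-0.3,0,0.05,0,-0.4,0,0,0,-0.6,0,0,0,-0.8,0,0,0,-0.8,0,0,0,-0.8,0,0,0,0,0,0,0])

```text
time: 38.88
eef_pos: [0.4872, 0.1603, 0.2953]
tcp_rot: [-0.076, 0.701, 0.076, 0.705]
contact_force: [0.2, 0.8, -0.1]
opening: 0.279
```

Run:
```python
from h import *
plan([.4758,-.2242,.28],np.radians(19.8))
snap("scene","c10s",(290,90,390,190),7)
```

```text
t 38.88 pos [0.4872 0.1603 0.2953] toolx [ 0.0054  0.0007 -1.    ] jaw [0.9766 0.2148 0.0054] F [ 0.1652  0.816  -0.0674] open mm 23.8 q [ 0.1198 -0.1162  1.9153  0.      1.337  -0.0967]
turn opt units -1.48 q6 now -0.096709060902993
turn opt units 34.52 q6 now -0.096709060902993
shift units [  0.6008 -14.3145  -5.643 ] axes y [-0.3387  0.9409 -0.0012] z [0.9409 0.3387 0.0053]
```

View pics/c10s.png

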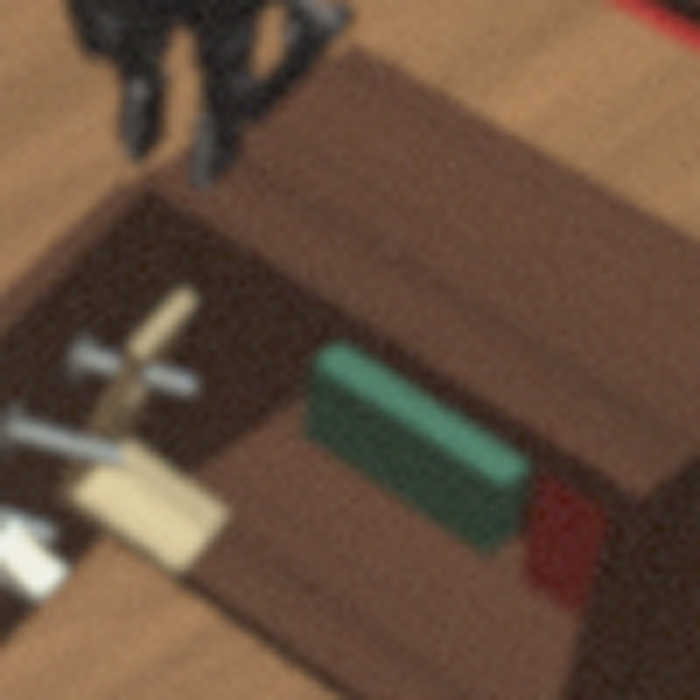

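Emit:
move_arm(commands=[0,0,0,-0.75,0,0,0,-0.73,0,-0.8,-0.3,0,0,-0.9,-0.35,0,0,-0.9,-0.35,0,0,-0.9,-0.35,0,0,-0.9,-0.35,0,0,-0.9,-0.35,0,0,-0.9,-0.35,0,0,-0.9,-0.35,0,0,-0.9,-0.35,0,0,-0.9,-0.35,0,0,-0.9,-0.35,0,0,-0.9,-0.35,0,0,-0.9,-0.35,0,0,-0.9,-0.35,0,0,-0.9,-0.35,0,0,-0.9,-0.39,0,0.3,0,0,0,0.5,0,0,0], jaw=40)

```text
time: 41.42
eef_pos: [0.4756, -0.223, 0.2711]
tcp_rot: [-0.121, 0.697, 0.122, 0.696]
contact_force: [0.5, -0.2, -0.7]
opening: 0.468
```

Run:
```python
from h import *
plan([.4758,-.2242,.16],np.radians(19.8))
snap("scene","d1s",(150,150,300,300),4);snap("top","d1",(250,130,370,240),5)
```

```text
t 41.42 pos [ 0.4756 -0.223   0.2711] toolx [-0.0006  0.0009 -1.    ] jaw [ 0.9409  0.3387 -0.0003] F [ 0.5479 -0.2344 -0.7252] open mm 39.9 q [-0.6319 -0.0667  1.9135  0.0004  1.2957 -0.9776]
turn opt units -0.0 q6 now -0.977595792975712
turn opt units 36.0 q6 now -0.977595792975712
shift units [ 4.4453 -0.0534 -0.0063] axes y [-0.3387  0.9409  0.0011] z [ 0.9409  0.3387 -0.0003]
```

View pics/d1s.png

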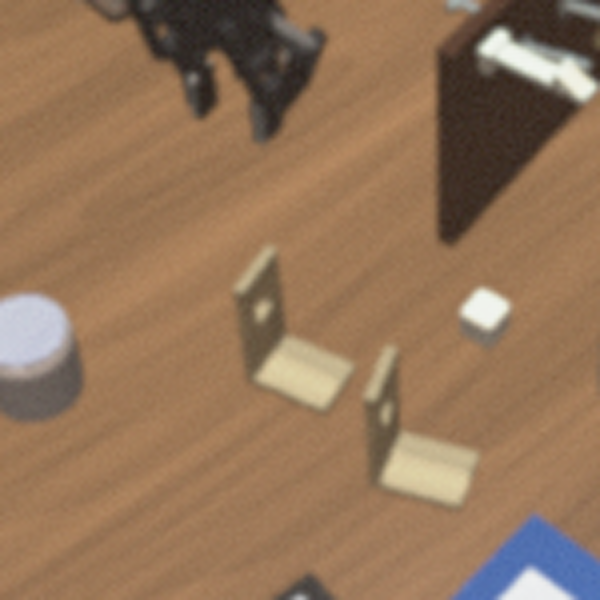

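Emit:
move_arm(commands=[0.5,-0.05,0,0,0.8,0,0,0,0.8,0,0,0,0.8,0,0,0,0.8,0,0,0,0.8,0,0,0,0.7,0,0,0,0.6,0,0,0,0.5,0,0,0,0.35,0,0,0,0,0,0,0,0,0,0,0])

```text
time: 43.02
eef_pos: [0.4766, -0.2251, 0.1066]
tcp_rot: [-0.122, 0.696, 0.121, 0.697]
contact_force: [1.1, -0.6, 0.4]
opening: 0.467
```

Emit:
move_arm(commands=[0,0,0,0,0,0,0,0,0,0,0,0,0,0,0,0,0,0,0,0], jaw=0, force=40)

```text
time: 43.65
eef_pos: [0.4764, -0.2251, 0.1067]
tcp_rot: [-0.122, 0.696, 0.121, 0.697]
contact_force: [-1.3, -0.7, 3.7]
opening: 0.082
```

Run:
```python
from h import *
plan([.4758,-.2242,.104],np.radians(19.8))
snap("scene","d2s",(150,150,300,300),4)
```

```text
t 43.65 pos [ 0.4764 -0.2251  0.1067] toolx [ 0.0006 -0.0007 -1.    ] jaw [0.9409 0.3388 0.0003] F [-1.341  -0.6784  3.728 ] open mm 7.0 q [-0.6339  0.1232  2.0426 -0.0003  0.9749 -0.9794]
turn opt units 0.0 q6 now -0.9794070908214457
turn opt units -36.0 q6 now -0.9794070908214457
shift units [ 0.1081  0.0428 -0.0118] axes y [-0.3387  0.9409 -0.0009] z [0.9409 0.3387 0.0003]
```

View pics/d2s.png

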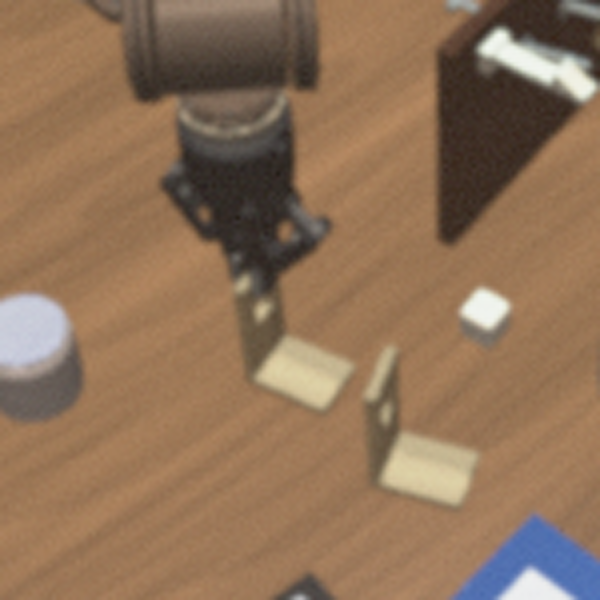

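Emit:
move_arm(commands=[-0.3,0,0,0,-0.6,0,0,0,-0.8,0,0,0,-0.9,0,0,0,-0.9,0,0,0,-0.9,0,0,0,-0.9,0,0,0,-0.9,0,0,0,-0.9,0,0,0,-0.9,0,0,0,-0.6,0,0,0.75,-0.2,0,0,0.73,0,0,0,0])

```text
time: 45.32
eef_pos: [0.4762, -0.2246, 0.3271]
tcp_rot: [-0.077, 0.703, 0.076, 0.703]
contact_force: [-0.3, 0.2, -1.9]
opening: 0.08
```

Run:
```python
from h import *
plan(np.r_[door(.107,.092,1.375),.326],np.radians(12.4))
```

```text
t 45.33 pos [ 0.4762 -0.2246  0.3271] toolx [ 0.0012 -0.0006 -1.    ] jaw [0.9765 0.2156 0.0011] F [-0.3445  0.2161 -1.9023] open mm 6.8 q [-0.6336 -0.0994  1.8431  0.0002  1.3966 -0.851 ]
turn opt units 0.01 q6 now -0.8509876333524093
turn opt units -35.99 q6 now -0.8509876333524093
shift units [ 0.0374 12.584   5.9132] axes y [-0.2147  0.9767 -0.0009] z [0.9767 0.2147 0.0011]
```

Emit:
move_arm(commands=[0,0.2,0.6,0,0,0.4,0.9,0,0,0.5,0.9,0,0,0.5,0.9,0,0,0.5,0.9,0,0,0.6,0.9,0,0,0.8,0.8,0,0,0.9,0,0,0,0.9,0,0,0,0.9,0,0,0,0.9,0,0,0,0.9,0,0,0,0.9,0,0,0,0.9,0,0,0,0.9,0,0,0,0.9,0,0,0,0.6,0,0,0,0.38,0,0,0,0,0,0])

```text
time: 47.7
eef_pos: [0.5526, 0.1145, 0.3261]
tcp_rot: [-0.077, 0.703, 0.077, 0.703]
contact_force: [-0.3, -0.3, -2.1]
opening: 0.079
```

Run:
```python
from h import *
plan(np.r_[door(.107,.092,1.375),.2007],np.radians(12.4))
snap("scene","d3s",(290,90,390,190),7)
```

```text
t 47.7 pos [0.5526 0.1145 0.3261] toolx [ 0.0001 -0.0003 -1.    ] jaw [0.9765 0.2155 0.    ] F [-0.3265 -0.3218 -2.1446] open mm 6.7 q [ 0.0247 -0.0101  1.7594 -0.0003  1.3923 -0.1925]
turn opt units 0.01 q6 now -0.1925172181778777
turn opt units -35.99 q6 now -0.1925172181778777
shift units [ 5.0155 -0.0062  0.016 ] axes y [-0.2147  0.9767 -0.0003] z [0.9767 0.2147 0.    ]
```

View pics/d3s.png

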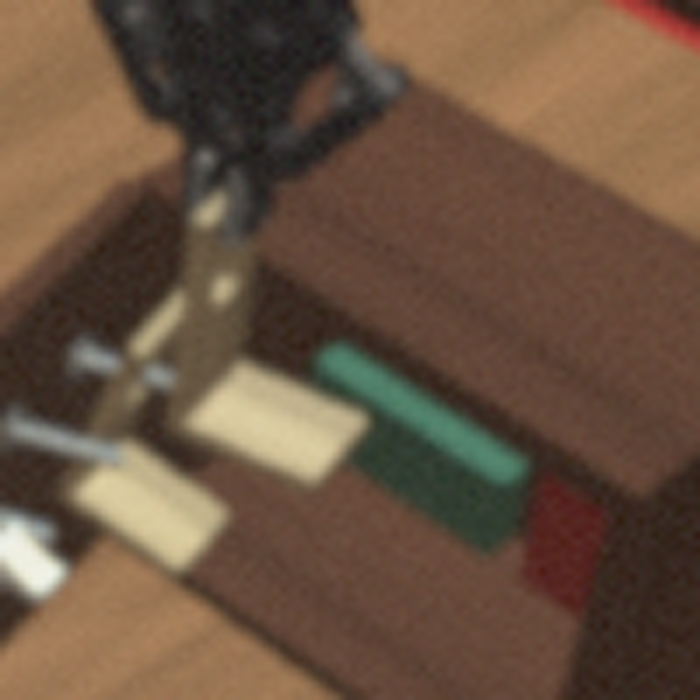

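Emit:
move_arm(commands=[0.5,0,0,0,0.8,0,0,0,0.8,0,0,0,0.8,0,0,0,0.8,0,0,0,0.7,0,0,0,0.4,0,0,0,0.2,0,0,0,0,0,0,0,0,0,0,0])

```text
time: 49.0
eef_pos: [0.5533, 0.1141, 0.202]
tcp_rot: [-0.076, 0.702, 0.076, 0.704]
contact_force: [-0.0, -0.8, -2.3]
opening: 0.08
```

Run:
```python
from h import *
plan(np.r_[door(.107,.034,1.375),.2007],np.radians(12.4))
snap("scene","d4s",(280,100,380,200),7)
p=ctrl.get_state()["eef_pos"]
print("eye pred",(proj("scene",p-[0,0,.0367])[0]-[280,100])*7+3,"tip",[(proj("scene",np.r_[door(.108,x,1.375),.155+x*.2126])[0]-[280,100])*7+3 for x in(0,.054)])
```

```text
t 49.0 pos [0.5533 0.1141 0.202 ] toolx [ 0.0017  0.     -1.    ] jaw [0.9767 0.2148 0.0017] F [-0.0033 -0.8272 -2.2758] open mm 6.8 q [ 0.0238  0.0843  1.8913 -0.      1.1643 -0.1927]
turn opt units 0.0 q6 now -0.19265954115318976
turn opt units -36.0 q6 now -0.19265954115318976
shift units [ 0.0483  0.0202 -2.3251] axes y [-0.2147  0.9767 -0.0003] z [0.9767 0.2147 0.0017]
eye pred [263.6271 430.5388] tip [array([ 81.0731, 364.3375]), array([187.1261, 393.9893])]
```

View pics/d4s.png

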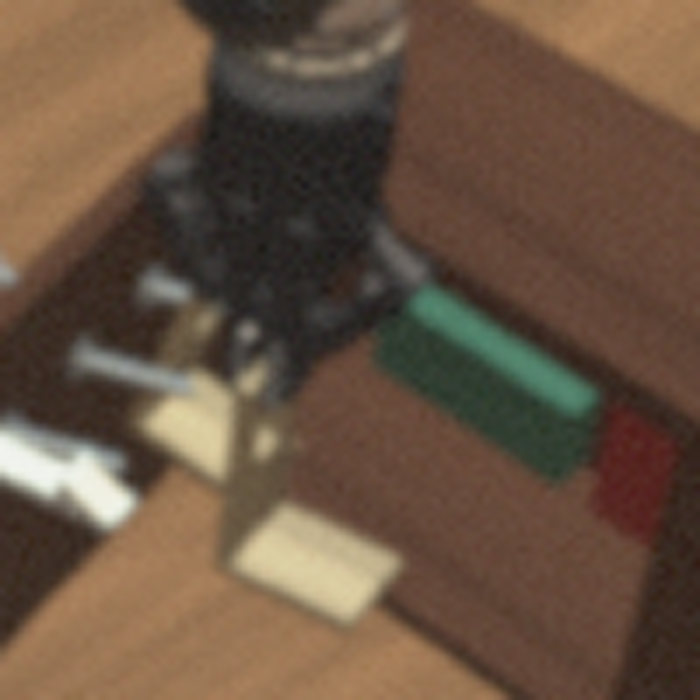

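Emit:
move_arm(commands=[0.04,0.07,-0.3,0,0,0,-0.4,0,0,0,-0.4,0,0,0,-0.3,0,0,0,-0.2,0,0,0,0,0])

```text
time: 49.8
eef_pos: [0.513, 0.1071, 0.2002]
tcp_rot: [-0.076, 0.703, 0.076, 0.703]
contact_force: [0.2, -0.5, -1.6]
opening: 0.079
```

Run:
```python
from h import *
snap("scene","d5s",(280,100,380,200),7)
```

```text
(no output)
```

View pics/d5s.png

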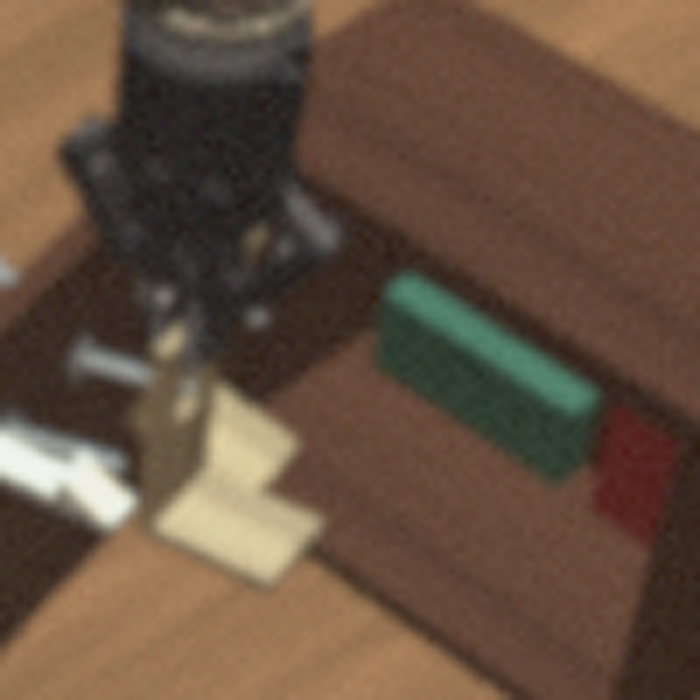

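Emit:
move_arm(commands=[0,0,-0.2,0,0,0,-0.2,0,0,0,-0.2,0,0,0,-0.12,0,0.1,0,0,0,0.1,0,0,0,0,0,0,0])

```text
time: 50.72
eef_pos: [0.4956, 0.1033, 0.1946]
tcp_rot: [-0.076, 0.703, 0.076, 0.703]
contact_force: [0.1, -0.5, -1.8]
opening: 0.082
```

Emit:
move_arm(commands=[0,0,0,0,0,0,0,0,0,0,0,0,0,0,0,0], jaw=24)

```text
time: 51.22
eef_pos: [0.4958, 0.1033, 0.1953]
tcp_rot: [-0.076, 0.703, 0.076, 0.703]
contact_force: [0.2, 0.9, 1.1]
opening: 0.281
```

Run:
```python
from h import *
snap("scene","d6s",(280,100,380,200),7)
```

```text
(no output)
```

View pics/d6s.png

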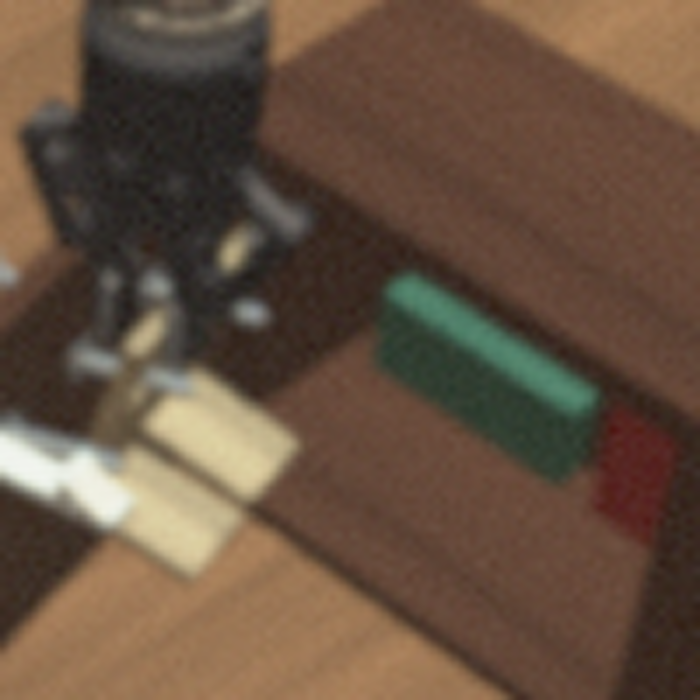

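Second hangs on peg 2. Lift away to the third.

Emit:
move_arm(commands=[-0.2,0,0.05,0,-0.3,0,0.05,0,-0.4,0,0,0,-0.6,0,0,0,-0.8,0,0,0,-0.8,0,0,0,-0.8,0,0,0,0,0,0,0])

```text
time: 52.28
eef_pos: [0.4992, 0.1039, 0.2956]
tcp_rot: [-0.077, 0.701, 0.076, 0.705]
contact_force: [0.0, -0.3, 0.0]
opening: 0.281
```

Run:
```python
from h import *
plan([.6047,-.2175,.28],np.radians(29.9))
snap("scene","e1s",(270,90,390,190),6)
```

```text
t 52.27 pos [0.4992 0.1039 0.2956] toolx [ 0.0054  0.     -1.    ] jaw [0.9766 0.2148 0.0053] F [ 0.0015 -0.3496  0.0289] open mm 24.0 q [ 0.006  -0.1235  1.9216 -0.      1.3382 -0.2105]
turn opt units -3.5 q6 now -0.21050358138451428
turn opt units 32.5 q6 now -0.21050358138451428
shift units [  0.6453 -13.2459  -2.7536] axes y [-0.4985  0.8669 -0.0027] z [0.8669 0.4985 0.0047]
```

View pics/e1s.png

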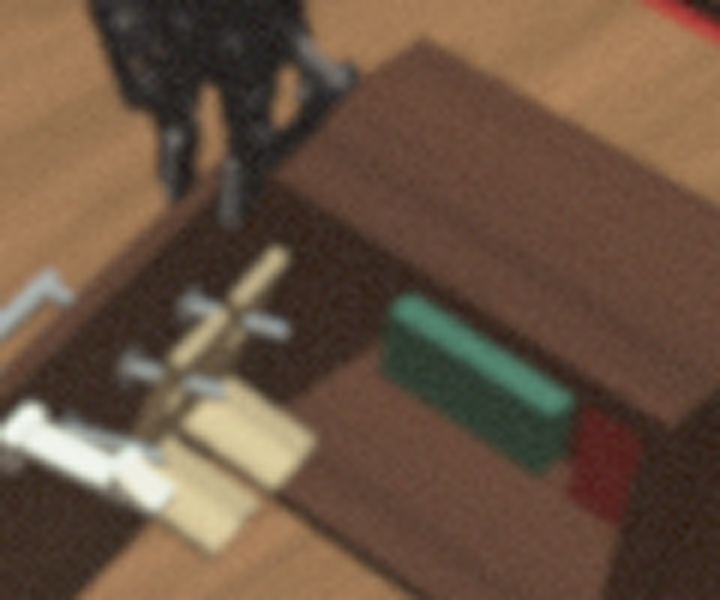

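Emit:
move_arm(commands=[0,0,0,-0.9,0,0,0,-0.9,0,0,0,-0.9,0,0,0,-0.8,0,-0.7,-0.15,0,0,-0.9,-0.2,0,0,-0.9,-0.2,0,0,-0.9,-0.2,0,0,-0.9,-0.2,0,0,-0.9,-0.2,0,0,-0.9,-0.2,0,0,-0.9,-0.2,0,0,-0.9,-0.2,0,0,-0.9,-0.2,0,0,-0.9,-0.2,0,0,-0.9,-0.2,0,0,-0.9,-0.2,0,0,-0.9,-0.2,0,0,-0.85,-0.2,0,0,0,0,0], jaw=40)

```text
time: 54.82
eef_pos: [0.5995, -0.2217, 0.2922]
tcp_rot: [-0.182, 0.683, 0.182, 0.683]
contact_force: [-0.6, 0.7, 0.6]
opening: 0.47
```

Run:
```python
from h import *
plan([.6047,-.2175,.105],np.radians(29.9))
snap("scene","e2s",(150,150,300,300),4)
```

```text
t 54.83 pos [ 0.5995 -0.2217  0.2922] toolx [-0.0004  0.0002 -1.    ] jaw [ 0.8678  0.4969 -0.0002] F [-0.6228  0.7157  0.5637] open mm 40.2 q [-0.5127  0.1772  1.6204  0.      1.3444 -1.0328]
turn opt units -0.02 q6 now -1.0327703371805446
turn opt units 35.98 q6 now -1.0327703371805446
shift units [7.4893 0.0389 0.2648] axes y [-0.4985  0.8669  0.0004] z [ 0.8669  0.4985 -0.0002]
```

View pics/e2s.png

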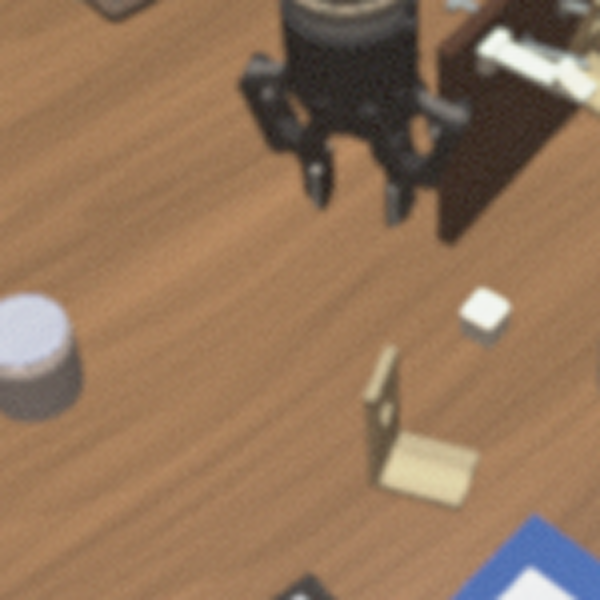

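Emit:
move_arm(commands=[0.4,0.04,0.26,0,0.8,0,0,0,0.9,0,0,0,0.9,0,0,0,0.9,0,0,0,0.9,0,0,0,0.8,0,0,0,0.7,0,0,0,0.6,0,0,0,0.4,0,0,0,0.2,0,0,0,0,0,0,0,0,0,0,0])

```text
time: 56.5
eef_pos: [0.6049, -0.2162, 0.1059]
tcp_rot: [-0.183, 0.683, 0.182, 0.684]
contact_force: [0.3, -0.1, 0.7]
opening: 0.469
```

Run:
```python
from h import *
plan([.6047,-.2175,.105],np.radians(29.9))
```

```text
t 56.5 pos [ 0.6049 -0.2162  0.1059] toolx [ 0.0013 -0.0007 -1.    ] jaw [0.8669 0.4985 0.0008] F [ 0.3254 -0.0836  0.6655] open mm 40.0 q [-0.501   0.3575  1.7577  0.      1.025  -1.0228]
turn opt units 0.0 q6 now -1.0228498850197583
turn opt units -36.0 q6 now -1.0228498850197583
shift units [ 0.0364 -0.0394 -0.0341] axes y [-0.4985  0.8669 -0.0013] z [0.8669 0.4985 0.0008]
```

Emit:
move_arm(commands=[0,0,0,0,0,0,0,0,0,0,0,0,0,0,0,0,0,0,0,0], jaw=0, force=40)

```text
time: 57.12
eef_pos: [0.6045, -0.2161, 0.1053]
tcp_rot: [-0.183, 0.683, 0.182, 0.683]
contact_force: [-1.6, 0.3, 1.9]
opening: 0.081
```

Run:
```python
from h import *
plan()
snap("scene","e3s",(150,150,300,300),4)
```

```text
t 57.12 pos [ 0.6045 -0.2161  0.1053] toolx [ 0.     -0.0003 -1.    ] jaw [ 0.8669  0.4985 -0.0001] F [-1.5882  0.3232  1.8684] open mm 6.9 q [-0.5011  0.3579  1.7583 -0.0003  1.0252 -1.0228]
```

View pics/e3s.png

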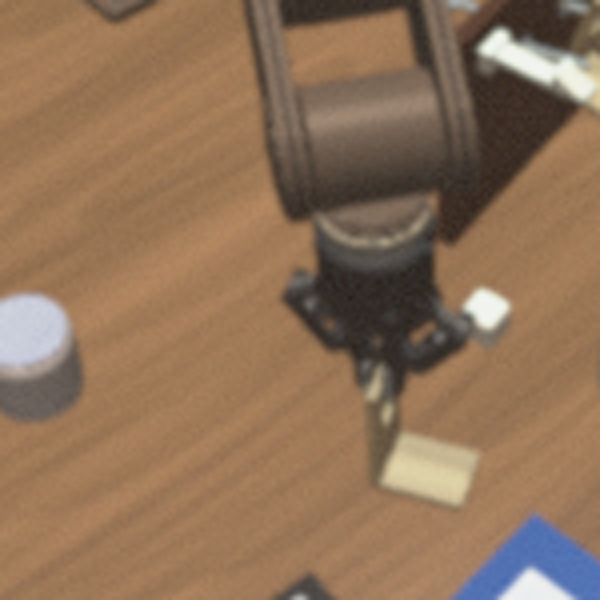

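Emit:
move_arm(commands=[-0.3,0,0,0,-0.6,0,0,0,-0.8,0,0,0,-0.9,0,0,0,-0.9,0,0,0,-0.9,0,0,0,-0.9,0,0,0,-0.9,0,0,0,-0.9,0,0,0.9,-0.9,0,0,0.9,-0.6,0,0,0.9,-0.25,0,0,0.8,0,0,0,0])

```text
time: 58.8
eef_pos: [0.6047, -0.216, 0.3288]
tcp_rot: [-0.077, 0.702, 0.076, 0.704]
contact_force: [-0.5, -0.6, -0.8]
opening: 0.079
```

Run:
```python
from h import *
plan(np.r_[door(.165,.092,1.375),.326],np.radians(12.4))
```

```text
t 58.8 pos [ 0.6047 -0.216   0.3288] toolx [ 0.0032 -0.0017 -1.    ] jaw [0.9765 0.2156 0.0027] F [-0.4502 -0.5819 -0.8137] open mm 6.8 q [-0.5009  0.1628  1.5711  0.0001  1.4041 -0.7182]
turn opt units 0.01 q6 now -0.7182095954738386
turn opt units -35.99 q6 now -0.7182095954738386
shift units [ 0.0907 11.0333  0.8114] axes y [-0.2147  0.9767 -0.0023] z [0.9767 0.2147 0.0027]
```

Emit:
move_arm(commands=[0,0.4,0.3,0,0,0.8,0.3,0,0,0.9,0.2,0,0,0.9,0,0,0,0.9,0,0,0,0.9,0,0,0,0.9,0,0,0,0.9,0,0,0,0.9,0,0,0,0.9,0,0,0,0.9,0,0,0,0.9,0,0,0,0.5,0,0,0,0.23,0,0,0,0,0,0])

```text
time: 60.68
eef_pos: [0.5653, 0.0553, 0.3263]
tcp_rot: [-0.077, 0.703, 0.076, 0.703]
contact_force: [0.1, -0.1, -1.1]
opening: 0.081
```

Run:
```python
from h import *
plan(np.r_[door(.165,.092,1.375),.1995],np.radians(12.4))
snap("scene","e4s",(270,90,370,190),7)
```

```text
t 60.67 pos [0.5653 0.0553 0.3263] toolx [ 0.0001 -0.0003 -1.    ] jaw [ 0.9766  0.215  -0.    ] F [ 0.1206 -0.0632 -1.0848] open mm 7.0 q [-0.0809 -0.0018  1.7506 -0.0003  1.3926 -0.2976]
turn opt units 0.0 q6 now -0.2975770525488855
turn opt units -36.0 q6 now -0.2975770525488855
shift units [5.0728 0.0957 0.0202] axes y [-0.2147  0.9767 -0.0003] z [ 0.9767  0.2147 -0.    ]
```

View pics/e4s.png

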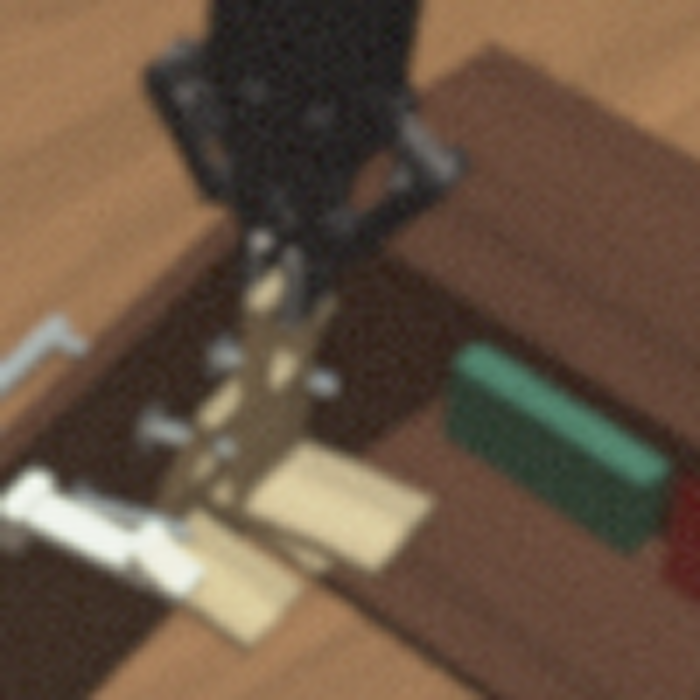

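Emit:
move_arm(commands=[0.5,0.1,0,0,0.8,0,0,0,0.8,0,0,0,0.8,0,0,0,0.8,0,0,0,0.7,0,0,0,0.4,0,0,0,0.25,0,0,0,0,0,0,0,0,0,0,0])

```text
time: 61.98
eef_pos: [0.5653, 0.0576, 0.201]
tcp_rot: [-0.076, 0.702, 0.076, 0.704]
contact_force: [-0.1, -0.2, -1.1]
opening: 0.081
```

Run:
```python
from h import *
plan(np.r_[door(.165,.034,1.375),.1995],np.radians(12.4))
snap("scene","e5s",(270,110,370,210),7)
p=ctrl.get_state()["eef_pos"]
print("eye pred",(proj("scene",p-[0,0,.0353])[0]-[270,110])*7+3,"tip",[(proj("scene",np.r_[door(.166,x,1.375),.155+x*.2126])[0]-[270,110])*7+3 for x in(0,.054)])
```

```text
t 61.98 pos [0.5653 0.0576 0.201 ] toolx [ 0.0017 -0.0001 -1.    ] jaw [0.9767 0.2148 0.0016] F [-0.1417 -0.164  -1.0694] open mm 6.9 q [-0.0769  0.0928  1.8842  0.      1.1629 -0.2934]
turn opt units 0.0 q6 now -0.2933613207939142
turn opt units -36.0 q6 now -0.2933613207939142
shift units [ 0.0554  0.0096 -2.3184] axes y [-0.2147  0.9767 -0.0005] z [0.9767 0.2147 0.0016]
eye pred [262.2953 437.9326] tip [array([ 77.7178, 368.8632]), array([184.6521, 400.8787])]
```

View pics/e5s.png

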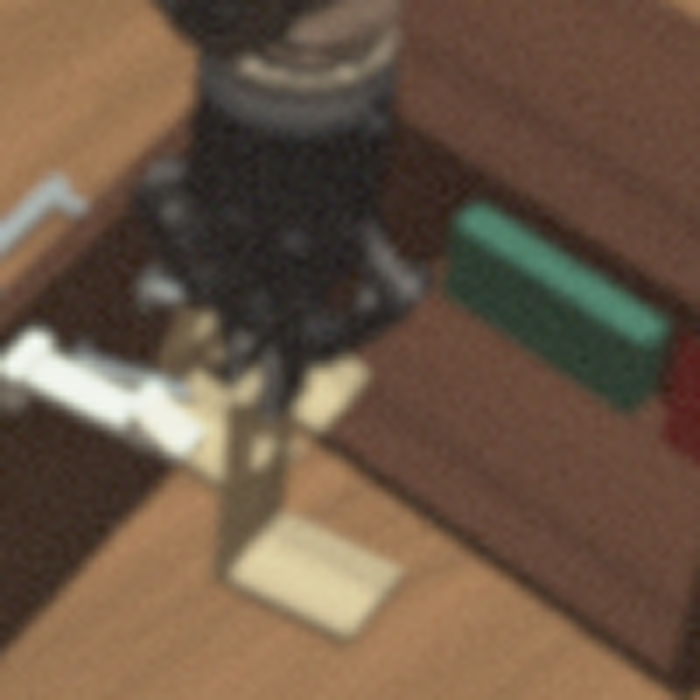

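Emit:
move_arm(commands=[0.04,0.06,-0.3,0,0,0,-0.4,0,0,0,-0.4,0,0,0,-0.3,0,0,0,-0.2,0,0,0,0,0])

```text
time: 62.78
eef_pos: [0.5251, 0.0504, 0.1992]
tcp_rot: [-0.076, 0.703, 0.076, 0.703]
contact_force: [-1.1, 0.2, -1.3]
opening: 0.078
```

Run:
```python
from h import *
snap("scene","e6s",(270,110,370,210),7)
```

```text
(no output)
```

View pics/e6s.png

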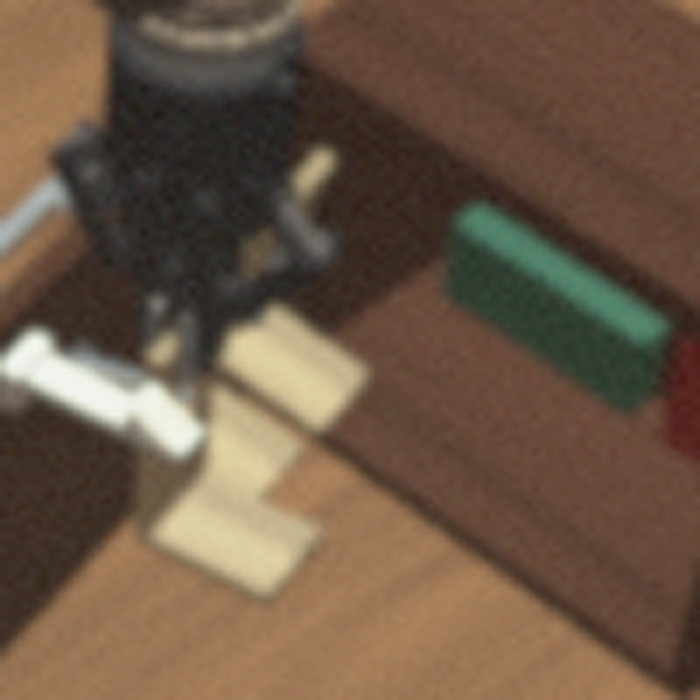

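Emit:
move_arm(commands=[0,0,-0.15,0,0,0,-0.15,0,0,0,0,0])

```text
time: 63.2
eef_pos: [0.5178, 0.0489, 0.199]
tcp_rot: [-0.076, 0.703, 0.076, 0.703]
contact_force: [-1.4, -0.3, -0.5]
opening: 0.082
```

Emit:
move_arm(commands=[0,0,-0.15,0,0,0,-0.15,0,0,0,-0.12,0,0,0,0,0])

```text
time: 63.7
eef_pos: [0.5076, 0.0466, 0.1991]
tcp_rot: [-0.076, 0.703, 0.076, 0.703]
contact_force: [-0.3, -0.9, -0.7]
opening: 0.083
```

Run:
```python
from h import *
plan()
snap("scene","e7s",(270,110,370,210),7);snap("top","e7",(140,140,270,240),6)
```

```text
t 63.7 pos [0.5076 0.0466 0.1991] toolx [ 0.  0. -1.] jaw [0.9767 0.2147 0.0001] F [-0.33   -0.9404 -0.7058] open mm 7.1 q [-0.1076 -0.0372  2.0209  0.      1.1578 -0.324 ]
```

View pics/e7s.png

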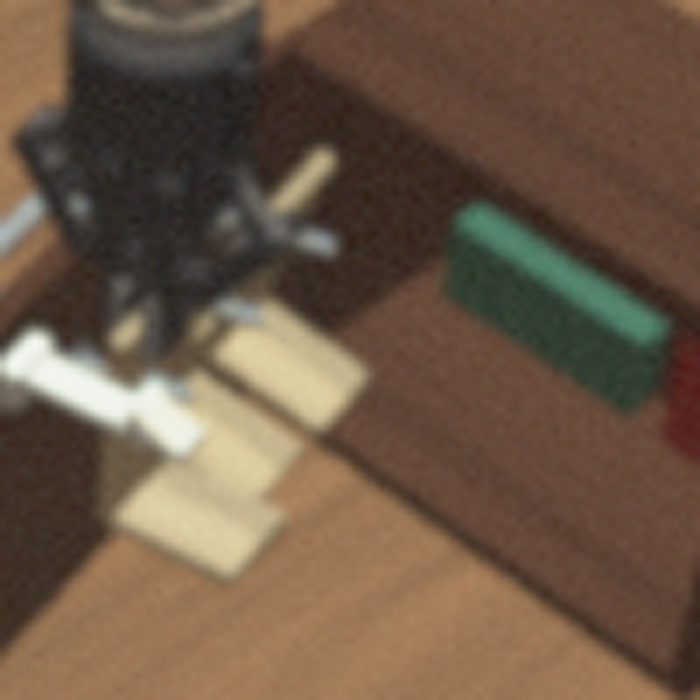

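View pics/e7.png

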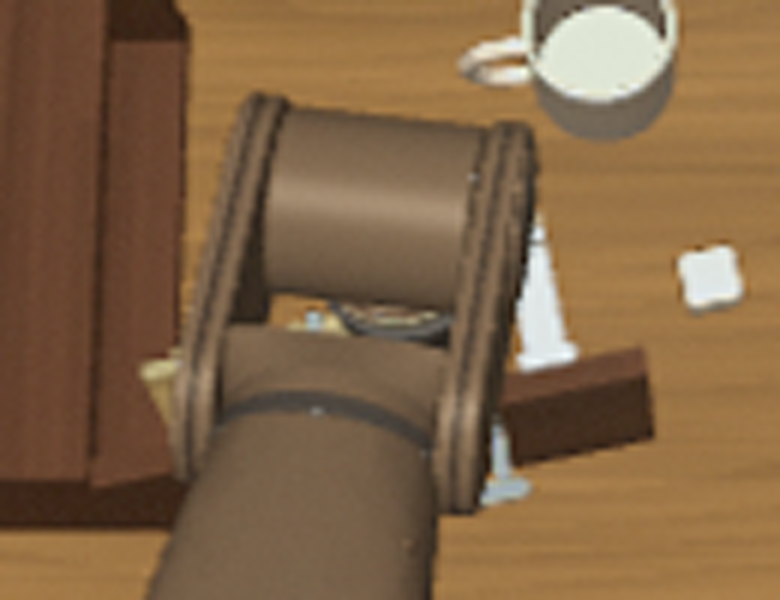

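Emit:
move_arm(commands=[0.1,0,0,0,0.1,0,0,0,0,0,0,0,0,0,0,0])

```text
time: 64.3
eef_pos: [0.5078, 0.0467, 0.194]
tcp_rot: [-0.076, 0.703, 0.076, 0.703]
contact_force: [0.2, -0.1, -0.3]
opening: 0.081
```

Emit:
move_arm(commands=[0,0,0,0,0,0,0,0,0,0,0,0,0,0,0,0], jaw=24)

```text
time: 64.8
eef_pos: [0.5079, 0.0467, 0.1942]
tcp_rot: [-0.076, 0.703, 0.076, 0.703]
contact_force: [-0.1, 1.1, -0.5]
opening: 0.283
```

Emit:
move_arm(commands=[-0.2,0,0.05,0,-0.3,0,0.05,0,-0.4,0,0,0,-0.6,0,0,0,-0.8,0,0,0,-0.8,0,0,0,-0.8,0,0,0,0,0,0,0])

```text
time: 65.8
eef_pos: [0.5114, 0.0471, 0.2946]
tcp_rot: [-0.077, 0.701, 0.076, 0.705]
contact_force: [0.2, 0.0, 0.3]
opening: 0.282
```

Run:
```python
from h import *
plan()
snap("scene","f1s",(260,100,380,200),6)
```

```text
t 65.8 pos [0.5114 0.0471 0.2946] toolx [ 0.0054 -0.0005 -1.    ] jaw [0.9767 0.2148 0.0052] F [0.2494 0.0358 0.3051] open mm 24.1 q [-0.1059 -0.1143  1.9149  0.      1.3355 -0.3224]
```

View pics/f1s.png

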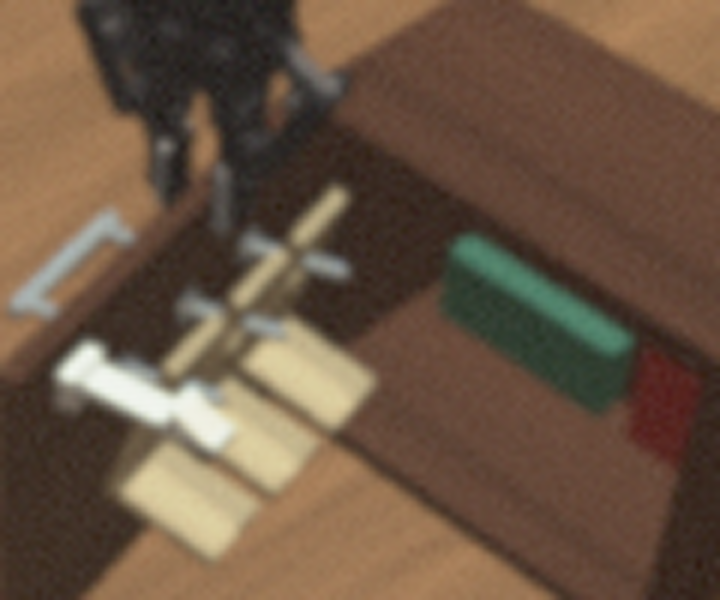

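Run:
```python
from h import *
q=lambda x,y:(290+x/7-.43,90+y/7-.43)
for z in(0,.012): print(z,onz("scene",q(307,435),z),onz("scene",q(490,553),z))
for z in(.05,.06,.07,.08,.1): print(z,onz("scene",q(307,380),z),onz("scene",q(490,483),z))
plan(np.r_[door(.24,-.045,1.375),.29],np.radians(12.4))
for th in(1.375,1.2,1,.6,.2,0): print(th,door(.24,-.0075,th),np.hypot(*door(.24,-.0075,th)),door(.225,-.03,th),np.hypot(*door(.225,-.03,th)))
```

```text
0 [0.4514 0.33   0.    ] [0.57   0.3325 0.    ]
0.012 [0.4591 0.3192 0.012 ] [0.5765 0.3217 0.012 ]
0.05 [0.4568 0.3152 0.05  ] [0.5661 0.3247 0.05  ]
0.06 [0.4635 0.3059 0.06  ] [0.5718 0.3153 0.06  ]
0.07 [0.4702 0.2966 0.07  ] [0.5775 0.3059 0.07  ]
0.08 [0.4769 0.2873 0.08  ] [0.5832 0.2965 0.08  ]
0.1 [0.4904 0.2686 0.1   ] [0.5945 0.2777 0.1   ]
t 65.85 pos [0.5107 0.0472 0.2929] toolx [ 0.0025 -0.0003 -1.    ] jaw [0.9767 0.2147 0.0024] F [ 0.0435  0.4076 -0.5203] open mm 24.3 q [-0.1059 -0.1132  1.9171 -0.      1.3352 -0.3223]
turn opt units -0.0 q6 now -0.32234162508614883
turn opt units 36.0 q6 now -0.32234162508614883
shift units [ 0.1105 -3.0405 -3.2634] axes y [-0.2147  0.9767 -0.0008] z [0.9767 0.2147 0.0024]
1.375 [ 0.484  -0.0367] 0.4853485883796111 [ 0.4588 -0.0268] 0.4595771861501856
1.2 [ 0.5244 -0.0255] 0.525033220620362 [ 0.4979 -0.0201] 0.498316791452016
1 [ 0.5674 -0.0043] 0.5674544723589757 [ 0.5404 -0.0043] 0.5404137152868073
0.6 [0.6368 0.0612] 0.6397234464228959 [0.6119 0.0507] 0.6139787783138265
0.2 [0.6752 0.1486] 0.6913013570248361 [0.6563 0.1292] 0.6689025114750661
0 [0.6806 0.1962] 0.7083071802912071 [0.666  0.1734] 0.6882006897347591
```

Run:
```python
from h import *
plan(np.r_[door(.23,-.042,1.375),.29],np.radians(12.4))
```

```text
t 65.85 pos [0.5107 0.0472 0.2929] toolx [ 0.0025 -0.0003 -1.    ] jaw [0.9767 0.2147 0.0024] F [ 0.0435  0.4076 -0.5203] open mm 24.3 q [-0.1059 -0.1132  1.9171 -0.      1.3352 -0.3223]
turn opt units -0.0 q6 now -0.32234162508614883
turn opt units 36.0 q6 now -0.32234162508614883
shift units [ 0.1104 -2.6409 -3.1421] axes y [-0.2147  0.9767 -0.0008] z [0.9767 0.2147 0.0024]
```

Emit:
move_arm(commands=[0,-0.5,0,0,0,-0.7,0,0,0,-0.7,-0.3,0,0,-0.74,-0.6,0,0,0,-0.6,0,0,0,-0.6,0,0,0,-0.6,0,0,0,-0.44,0,0,0,0,0,0,0,0,0], jaw=0)

```text
time: 67.1
eef_pos: [0.4479, -0.034, 0.2918]
tcp_rot: [-0.076, 0.703, 0.076, 0.703]
contact_force: [0.1, -0.3, 0.0]
opening: -0.002
```

Run:
```python
from h import *
plan(np.r_[door(.23,-.042,1.375),.195],np.radians(12.4))
snap("scene","f2s",(240,90,380,210),5);snap("top","f2",(140,140,270,240),6)
```

```text
t 67.1 pos [ 0.4479 -0.034   0.2918] toolx [ 0.0007 -0.0001 -1.    ] jaw [0.9766 0.2149 0.0007] F [ 0.1176 -0.3327  0.044 ] open mm -0.2 q [-0.3024 -0.2693  2.0515  0.0001  1.3588 -0.5191]
turn opt units 0.0 q6 now -0.5190505547252069
turn opt units -36.0 q6 now -0.5190505547252069
shift units [ 3.8719 -0.0076  0.0041] axes y [-0.2147  0.9767 -0.0002] z [0.9767 0.2147 0.0007]
```

View pics/f2s.png

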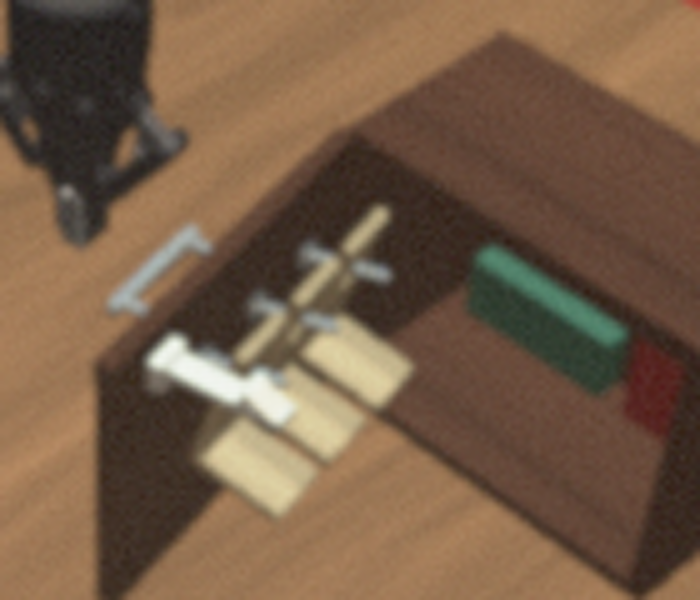

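Emit:
move_arm(commands=[0.5,0,0,0,0.7,0,0,0,0.7,0,0,0,0.7,0,0,0,0.6,0,0,0,0.4,0,0,0,0.25,0,0,0,0,0,0,0])

```text
time: 68.2
eef_pos: [0.4477, -0.0341, 0.1951]
tcp_rot: [-0.076, 0.703, 0.076, 0.703]
contact_force: [0.8, 0.1, 0.9]
opening: -0.003
```

Emit:
move_arm(commands=[0,0,0.2,0,0,0,0.2,0,0,0,0.2,0,0,-0.02,0.18,-0.23,0,-0.024,0.18,-0.23,0,-0.024,0.18,-0.23,0,-0.024,0.18,-0.23,0,-0.024,0.18,-0.23,0,-0.024,0.18,-0.23])

```text
time: 69.32
eef_pos: [0.4899, -0.027, 0.1957]
tcp_rot: [-0.119, 0.697, 0.119, 0.697]
contact_force: [-0.2, 0.4, 4.9]
opening: 0.001
```

Run:
```python
from h import *
plan()
snap("scene","f3s",(240,90,380,210),5)
```

```text
t 69.33 pos [ 0.4899 -0.027   0.1957] toolx [ 0.0007  0.0002 -1.    ] jaw [0.9433 0.3318 0.0007] F [-0.1554  0.36    4.9379] open mm 0.1 q [-0.2624 -0.0791  2.0673  0.0004  1.1528 -0.6007]
```

View pics/f3s.png

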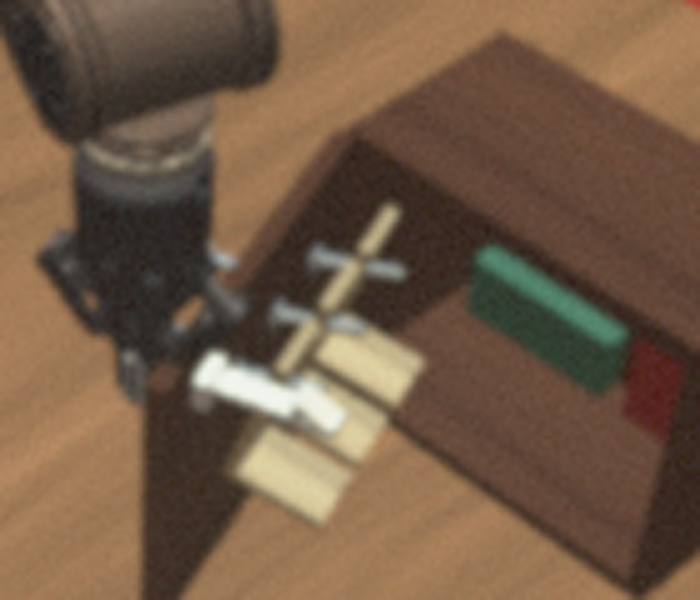

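Emit:
move_arm(commands=[0,-0.03,0.23,-0.287,0,-0.03,0.23,-0.287,0,-0.03,0.23,-0.287,0,-0.03,0.23,-0.287,0,-0.03,0.23,-0.287,0,-0.03,0.23,-0.287,0,-0.03,0.23,-0.287,0,-0.03,0.23,-0.287,0,-0.03,0.23,-0.287,0,-0.03,0.23,-0.287,0,-0.03,0.23,-0.287,0,-0.03,0.23,-0.287,0,-0.03,0.23,-0.287,0,-0.03,0.23,-0.287,0,-0.03,0.23,-0.287,0,-0.03,0.23,-0.287])

```text
time: 71.38
eef_pos: [0.5742, 0.0094, 0.1956]
tcp_rot: [-0.255, 0.66, 0.256, 0.659]
contact_force: [-2.6, 2.4, 6.6]
opening: 0.0
```

```bash
cat >> h.py <<'E'
def indoor():
    from scipy.optimize import least_squares
    s=ctrl.get_state();p=s["eef_pos"][:2];Rm=R.from_quat(s["tcp_rot"]).as_matrix();th=np.pi/2+YAW-np.arctan2(Rm[1,2],Rm[0,2])
    a=YAW-th;v=p-H;print("tool door-angle",th,"r",v@[np.cos(a),np.sin(a)],"x",v@[-np.sin(a),np.cos(a)],"F",s["contact_force"])
E
python3 - <<'E'
from h import *
indoor()
snap("scene","f4s",(240,90,380,210),5)
E
```

```text
tool door-angle 0.8489369167022043 r 0.23057761312254907 x -0.029274285947755337 F [-2.6388  2.4313  6.589 ]
```

View pics/f4s.png

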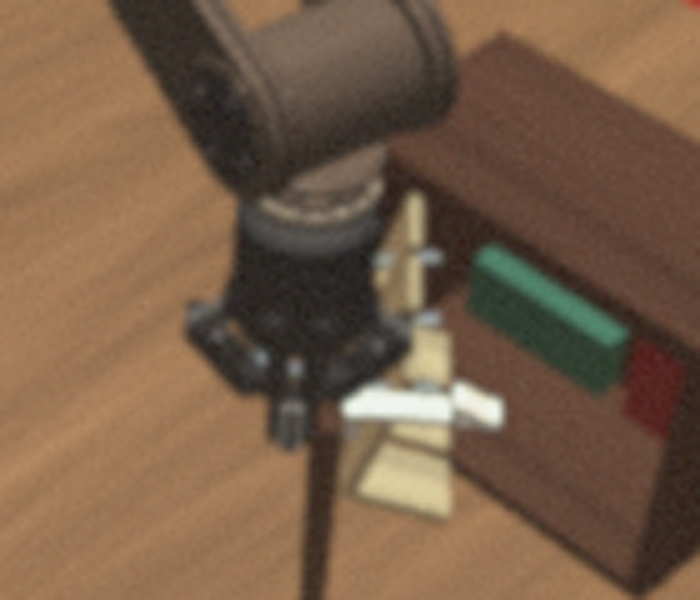

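Emit:
move_arm(commands=[0,-0.03,0.23,-0.287,0,-0.03,0.23,-0.287,0,-0.03,0.23,-0.287,0,-0.03,0.23,-0.287,0,-0.03,0.23,-0.287,0,-0.03,0.23,-0.287,0,-0.03,0.23,-0.287,0,-0.03,0.23,-0.287,0,-0.03,0.23,-0.287,0,-0.03,0.23,-0.287,0,-0.03,0.23,-0.287,0,-0.03,0.23,-0.287,0,-0.03,0.23,-0.287,0,-0.03,0.23,-0.287,0,-0.03,0.23,-0.287,0,-0.03,0.23,-0.287,0,0,0,0])

```text
time: 73.55
eef_pos: [0.6389, 0.0747, 0.195]
tcp_rot: [-0.381, 0.596, 0.381, 0.595]
contact_force: [-0.9, -0.0, 3.6]
opening: 0.0
```

Run:
```python
from h import *
indoor()
snap("scene","f5s",(260,80,420,210),5)
```

```text
tool door-angle 0.4490539028561036 r 0.23241968335161645 x -0.0304033541104799 F [-0.9247 -0.0156  3.5954]
```

View pics/f5s.png

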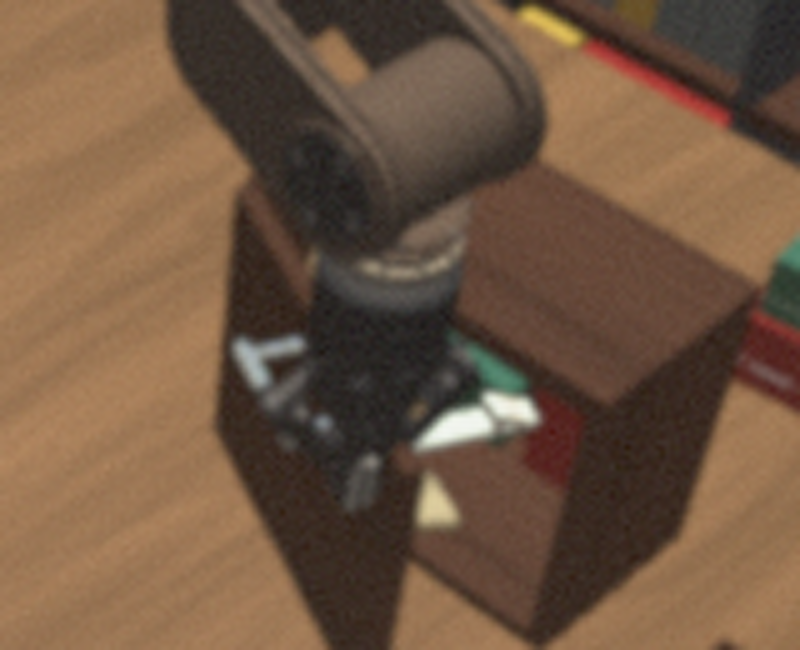

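Emit:
move_arm(commands=[0,-0.03,0.23,-0.287,0,-0.03,0.23,-0.287,0,-0.03,0.23,-0.287,0,-0.03,0.23,-0.287,0,-0.03,0.23,-0.287,0,-0.03,0.23,-0.287,0,-0.03,0.23,-0.287,0,-0.03,0.23,-0.287,0,-0.03,0.23,-0.287,0,0,0,0])

```text
time: 74.85
eef_pos: [0.6623, 0.1216, 0.1951]
tcp_rot: [-0.446, 0.549, 0.446, 0.549]
contact_force: [0.2, 0.6, -0.7]
opening: -0.0
```

Run:
```python
from h import *
indoor()
```

```text
tool door-angle 0.22368657219579746 r 0.23307434647409375 x -0.03082533137640789 F [ 0.2196  0.6326 -0.6922]
```

Emit:
move_arm(commands=[0,-0.03,0.2,-0.26,0,-0.03,0.2,-0.26,0,-0.03,0.2,-0.26,0,-0.03,0.2,-0.26,0,0,0,0])

```text
time: 75.47
eef_pos: [0.6686, 0.1406, 0.1952]
tcp_rot: [-0.47, 0.528, 0.47, 0.528]
contact_force: [-0.9, -0.2, -0.9]
opening: 0.001
```

Run:
```python
from h import *
indoor()
snap("scene","f6s",(260,80,420,210),5)
```

```text
tool door-angle 0.13299120598659409 r 0.2333524988979375 x -0.03225622258419022 F [-0.8743 -0.1595 -0.8618]
```

View pics/f6s.png

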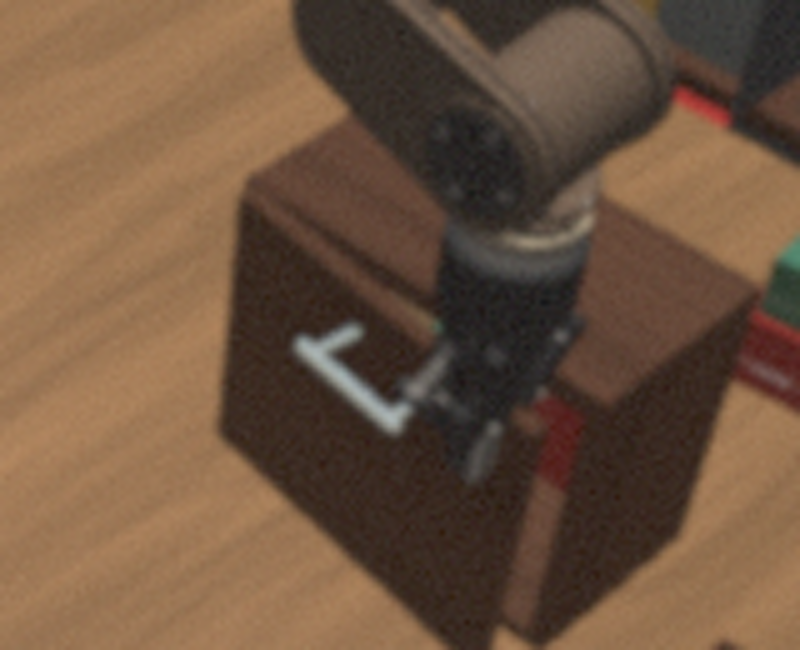

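Emit:
move_arm(commands=[0,-0.03,0.22,-0.26,0,-0.03,0.22,-0.26,0,-0.03,0.22,-0.26,0,-0.03,0.22,-0.26,0,0,0,0])

```text
time: 76.15
eef_pos: [0.6733, 0.1623, 0.1952]
tcp_rot: [-0.494, 0.506, 0.494, 0.506]
contact_force: [0.2, 0.1, -0.2]
opening: -0.004
```

Run:
```python
from h import *
indoor()
```

```text
tool door-angle 0.04207545301264082 r 0.2336453334939017 x -0.03145257511264815 F [ 0.1937  0.1108 -0.2272]
```

Emit:
move_arm(commands=[0,-0.01,0.16,-0.2,0,-0.01,0.12,-0.15,0,0,0.08,-0.1,0,0,0,0])

```text
time: 76.65
eef_pos: [0.6739, 0.1709, 0.1954]
tcp_rot: [-0.503, 0.496, 0.504, 0.497]
contact_force: [0.7, -0.2, 1.1]
opening: -0.002
```

Run:
```python
from h import *
indoor()
snap("scene","f7s",(260,80,420,210),5)
```

```text
tool door-angle 0.003493581112210764 r 0.23302270335793132 x -0.03186082514429722 F [ 0.6679 -0.2346  1.094 ]
```

View pics/f7s.png

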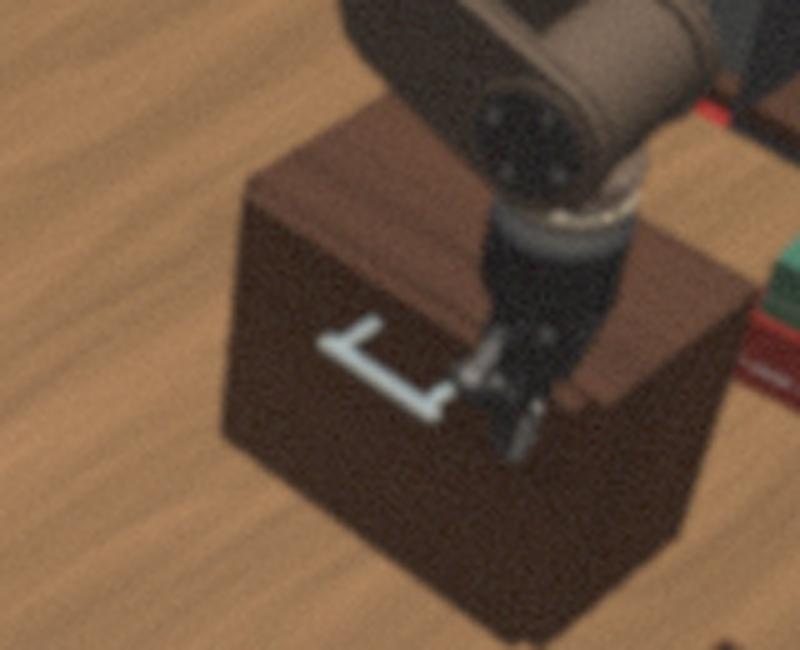

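Emit:
move_arm(commands=[0,0,0.06,0,0,0,0.06,0,0,0,0.04,0,0,0,0,0])

```text
time: 77.2
eef_pos: [0.674, 0.1742, 0.1954]
tcp_rot: [0.504, -0.497, -0.503, -0.496]
contact_force: [0.0, -2.4, 1.1]
opening: -0.004
```

Emit:
move_arm(commands=[0,0,0.06,0,0,0,0.04,0,0,0,0,0,0,0,0,0])

```text
time: 77.7
eef_pos: [0.6741, 0.1754, 0.1959]
tcp_rot: [0.504, -0.497, -0.503, -0.496]
contact_force: [-1.0, -6.5, 3.5]
opening: 0.001
```

Emit:
move_arm(commands=[0,0,-0.3,0,0,0,-0.6,0,0,0,-0.8,0,0,-0.0,-0.8,0,-0.8,0,-0.8,0,-0.8,0,-0.8,0,-0.8,0,-0.8,0,-0.8,0,-0.8,0,0,0,-0.9,0,0,0,-0.9,0,0,0,-0.9,0,0,0,-0.9,0,0,0,-0.9,0,0,0,-0.9,0,0,0,-0.9,0,0,0,0,0])

```text
time: 79.7
eef_pos: [0.6779, -0.1248, 0.2752]
tcp_rot: [-0.503, 0.497, 0.503, 0.497]
contact_force: [0.1, -0.2, 0.1]
opening: -0.004
```

Run:
```python
from h import *
plan()
snap("scene","g1s",(280,80,420,220),5);snap("top","g1",(90,100,250,240),4)
```

```text
t 79.7 pos [ 0.6779 -0.1248  0.2752] toolx [-0.0001  0.     -1.    ] jaw [-0.0114  0.9999  0.    ] F [ 0.1391 -0.2396  0.0579] open mm -0.4 q [-0.329   0.2977  1.508  -0.      1.3359 -1.9111]
```

View pics/g1s.png

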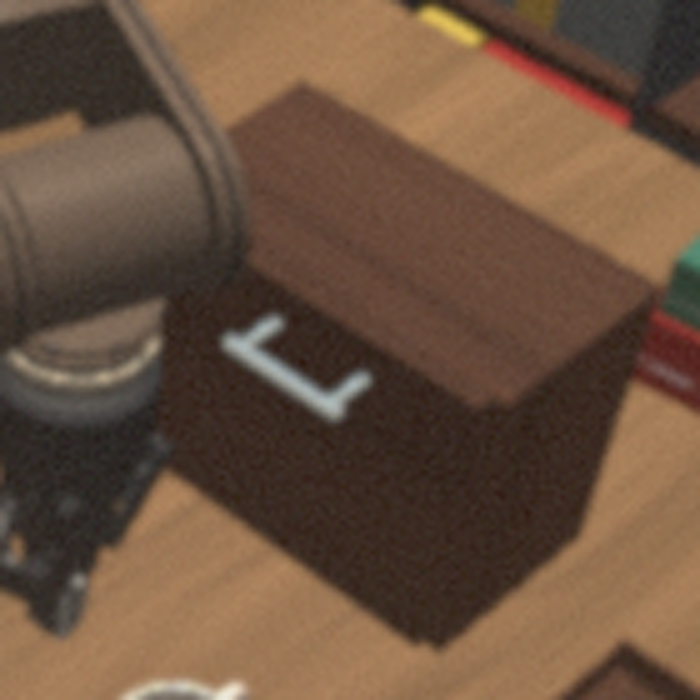

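View pics/g1.png

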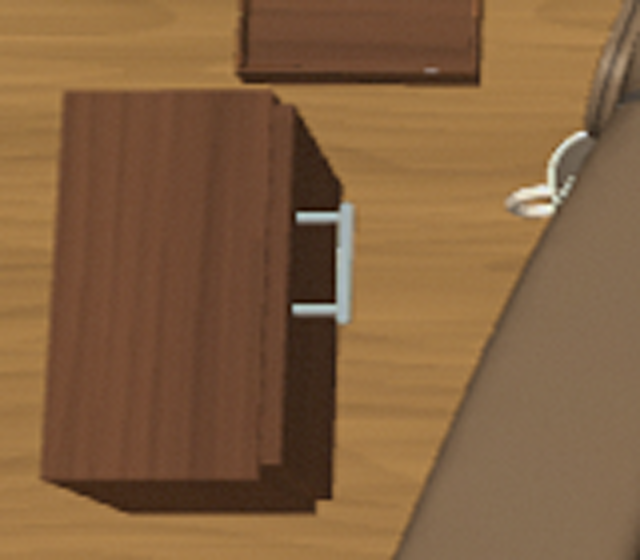

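Emit:
move_arm(commands=[0,0,0,0,0,0,0,0,0,0,0,0,0,0,0,0,0,0,0,0,0,0,0,0,0,0,0,0,0,0,0,0])

```text
time: 80.8
eef_pos: [0.6779, -0.1229, 0.2753]
tcp_rot: [-0.503, 0.497, 0.503, 0.497]
contact_force: [0.8, -0.8, -0.5]
opening: -0.001
```

Run:
```python
from h import *
for n in("scene","top"):
    im=snap(n,"h_"+n); o=cv2.imread(f"pics/{n}0.png"); d=cv2.absdiff(im,o).max(2)
    print(n,"handle/door region diff", (d[110:215,310:410]>40).sum() if n=="scene" else (d[115:235,95:185]>40).sum())
    cv2.imwrite(f"pics/hd_{n}.png",np.hstack([im,cv2.cvtColor(d,cv2.COLOR_GRAY2BGR)])[:, ::1][::1] if 0 else cv2.resize(cv2.cvtColor(d,cv2.COLOR_GRAY2BGR)*2,None,fx=1,fy=1))
```

```text
scene handle/door region diff 61
top handle/door region diff 1
```

View pics/h_scene.png

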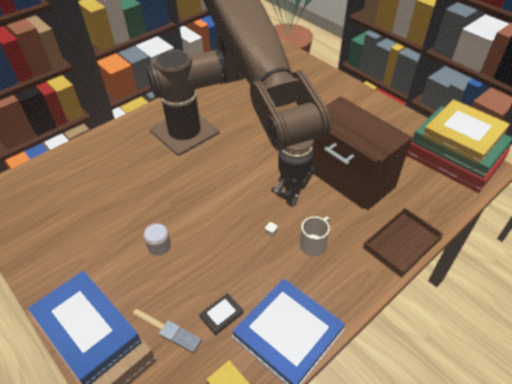

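View pics/h_top.png

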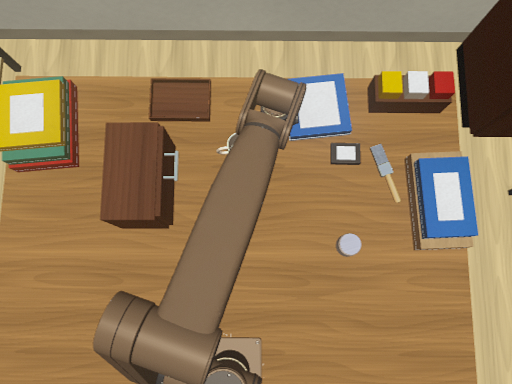

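The door looks just as it did at the start (1 pixel differs over the cupboard in the top view), no bookend is left on the counter, and the other things are in place. Handing in.

Run:
```python
from plant import ctrl
print(ctrl.sign_off())
```

```text
the job is handed in; nothing more can be done
None
```

The job is handed in, at about 81 s of the 210 s allowed. All three bookends are hanging on the door's pegs, as far as I could see, and the cupboard is shut.

**What I did:**
- I pulled the door ajar by its handle, then pressed the catch down with the closed fingertips through the gap. With the catch held down, I swung the door to about 1.37 rad.
- I hung the bookends on pegs 1, 2 and 3. One of them had been knocked about 3 cm aside before I reached it, so I measured its position again first.
- I pushed the door shut from its outer face until it met a firm stop at about 6.5 N.

**What the last checks showed:**
- **Bookends:** a picture taken just before closing showed all three hanging by their eyes, and none was left on the counter afterwards. They hang tilted, with their lower ends resting toward the door.
- **Door:** in the top view it looks just as it did at the start, with only 1 pixel clearly changed over the cupboard. The scene view had 61 changed pixels, which I put down to the arm overlapping that area.
- **Other things on the counter:** the die, tin, deck, mug and brush look unmoved, though the arm hid part of the mug in the top view.
- **Not checked:** with the door shut I couldn't see the catch or the bookends, so the catch being up and the bookends being at rest are inferred. No rise in force showed as the catch went past the rail.

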